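# Fit a washing machine's suspension spring and cap its post

## Robot

A 6-joint arm with a two-finger parallel gripper is mounted at the origin on the work surface. World frame = base frame: x ahead of the robot, y to its left, z up, the work surface at z = 0. Lengths are in mm, angles in rad, forces in N, time in s.
With the tool pointing down it reaches from about 425 to 950 mm from the base axis. Payload 14.7 kg.
Tool frame: the origin (TCP) lies at the very end of the fingers, on their centre line; the grasp point (between the pads) lies 19 mm behind it; y points along the fingers, z is the direction in which the jaws open and shut, and the axes are right-handed (so a half turn about y gives the same grasp; the last joint's range is limited). The gripper opens to 85 mm and grips with 20 to 120 N. Pads are 22 mm wide; open, the fingers measure 114 mm over their backs; the gripper's body (76 mm by 85 mm) begins 54 mm behind the grasp point. The pads swing forward as they close: fully open they stand 13 mm farther back than shut.
Start: joints at [1.196, 0.48, 1.596, -0, 1.065, -0.047], TCP at [209.25, 615.391, 231.297] pointing down, gripper open.
Joint ranges: [-2.75, 2.75], [-0.82, 2.05], [0.23, 2.67], [-1.56, 4.7], [0.09, 2.69], [-2.92, 2.92]. Speed limits (rad/s): [1.89, 1.89, 2.39, 3.01, 3.01, 3.01].

## Interface

Orientations are given as a unit quaternion [x, y, z, w].
In Python, from bench import bot, cams, workorder gives the robot as it stands.
- The arm moves only by the tool apply_moves, never from a script. Its argument "moves" is one flat list of numbers, 4 for each row, row after row: the shift along the tool's x, y, z in mm, then the turn about the tool's y in degrees. A call has 1 to 20 rows; each row shifts and turns the commanded pose from where the row before left it, along the tool's axes as they then stand; what a row does not reach is not made up. A row lasts 1/8 s, in which the tool goes at most 62.5 mm and 10.7 degrees, less where a joint would pass 70% of its speed; a pose out of reach is approached as far as the arm can. A call with a gripper value outside its range is refused whole. "gripper" is the opening, from 0 (shut) to 1 (fully open), set as the call begins (left out, the last holds). The fingers move at their own pace and stop on an object; "force" is the grip in N (left out, the last holds). Time passes only in rows, so rows that do not move let the fingers close. It gives the time, the measured TCP pose, the force and the opening at its end, in the units of the state.
- bot.read_state(): the state, without advancing time (a new reading comes with each control period).
- cams.capture(name): name is "scene" or "side" or "wrist"; returns the picture (384x512x3 uint8, blue, green, red); there is no depth.
- cams.calibration(name): a dict with "fx", "fy", "cx", "cy" (pixels), "distortion" ([k1, k2, p1, p2, k3] as OpenCV has them; the pictures are not rectified), "T" (4x4, takes a point from camera to world coordinates). Camera axes: x right, y up, looking along -z (the intrinsics and any distortion apply to the point x, -y, -z); pixel columns grow to the right and rows downward; lengths in mm; the calibration is good to about 2 mm. A picture is of the moment at which its call begins: read the wrist's pose just before it. calibration takes no time and is no camera call; for the wrist camera it gives the pose at the moment of the call.
- workorder.finish_job(): hands the job in, once; it reports no verdict.
The state is a dict: "t": time; "q": joint angles; "qd": joint speeds; "effort": joint torques, N m; "tool_pos": TCP position; "eef_rot": TCP orientation; "ft_force": force on the tool from outside, world axes, zero at the start; "ft_torque": the same for the moment, N m; "opening": finger opening in mm.
Only numpy, scipy, OpenCV 4.12 (cv2) and the standard library are available. Lean on these libraries where they do the work, as an engineer would, in place of code of your own. Each camera call takes 0.05 s, during which the arm holds its last target.

## Task

Fit the suspension spring to the white chassis rail: put its hook down through the hole in the blue lug, then stretch the spring and lower its flat eye right down over the brass post. Then push the orange keeper cap squarely down over the post until it rests on the eye, and let go, without knocking over or shifting the other things on the bench.

Things in the scene. Friction and masses are not known exactly. Their poses are not given: they have to be found in the camera images.
- rail: Fixed white chassis rail, 270 x 100 x 12 mm (x, y, z), long edges 24 mm high. Origin: centre of its underside, on the table. x runs from the blue lug (x = -90 mm) to the brass post (x = +90 mm), z up. At x = 0 stands a black rubber rib, 12 x 16 mm, top 62 mm above the table: the coil of a hooked but unstretched spring rests on it. Else the space below the spring is open.
- hole (a point): Centre of the hole's mouth, on the lug's top, 70 mm above the table. Round vertical through hole, 14 mm across, in a 10 mm thick blue plate, 40 mm along the rail, 36 mm across, reaching 12 mm from the hole's centre towards the post; its upright stands at the other end, and under the hole it is open. Axes as the rail's.
- post_tip (a point): Centre of the top of the upright brass post, 78.5 mm above the table. The post is 13 mm in diameter and stands 16 mm above a round grey shoulder (30 mm across, top 62.5 mm above the table) on which the eye must lie. Axes as the rail's.
- spring: Tension spring, 165 mm long, 0.13 kg, lying level on a wooden rest, ends overhanging. Origin: on its centre line, at the hook's shank; x from hook to eye, z up. Unstretched, along x: hook of 9 mm wire, shank down to z = -30 mm; black plug 20 to 42 mm; coil 42 to 98 mm, 22 mm across; red plug 98 to 126 mm; eye 143 mm. The coil stretches but does not bend: it can be carried by either plug.
- hook_tip (a point): Lower end of the hook's shank (rounded), 30 mm below the spring's centre line. When seated it is 25 mm below the lug's upper face.
- red_plug (a point): Centre of the red plug (28 x 22 x 22 mm), the place to grip from above for stretching; on the rest 71 mm above the table. The eye is 31 mm farther along the spring's x. Stretching takes 3 N to begin and 0.25 N per mm more; hole and post are 180 mm apart, which takes 32 to 37 mm of stretch, up to 12.5 N. It can stretch 80 mm.
- eye (a point): Centre of the flat steel eye at the red end of the spring, at mid thickness: a ring 34 mm in outer and about 18 mm in inner diameter, 6 mm thick, its middle plane 9 mm below the spring's centre line. Seated on the shoulder, this point is 13 mm below the post's tip.
- cap: Loose orange cap, 54 mm tall, 40 to 85 g, upright on the table, open end down. Origin: centre of the lower end; z up. From below: collar 28 mm in diameter, 20 mm tall, with an 18 mm bore 20 mm deep; flange 58 mm, z = 20 to 28 mm; knob 26 mm, z = 28 to 54 mm, to grip from above. Home on the eye its origin is 10 mm below the post's tip and the flange passes 6 mm over the red plug.
- screwdriver: Loose screwdriver lying on the table between robot and rail. Leave alone.
- wrench: Loose spanner lying beyond the rail. Leave alone.
- pulley: Loose aluminium pulley, 100 mm in diameter, 22 mm high, flat on the table to the left. Leave alone.
- grease: Loose can, 70 mm in diameter, 100 mm tall, to the right. Leave alone.
- pump: Loose white drain pump, 90 mm tall, far right. Leave alone.
- black_plug (a point): Centre of the black plug at the spring's hook end (22 x 22 x 22 mm, grip from above). On the rest it is 71 mm above the table. The rest is fixed under the coil, 50 x 50 mm, its top 60 mm above the table, with 5 mm lips at the sides.
Things that resemble listed ones, but are neither listed nor needed, are in the scene too. There is more than one size of the cap; the job needs the middle-sized.

How it is judged (in metres and radians):
On the way, in this order (a step that is already met when the one before it is completed fails the run):
1. the hook's shank is down through the lug's hole (horizontal distance between hook_tip and hole below 0.009 m and z of hook_tip in the frame of hole below -0.013 m), for 0.2 s.
2. with the hook still in the hole, the eye is down over the post (all of step 1 and horizontal distance between eye and post_tip below 0.005 m and z of eye in the frame of post_tip below -0.009 m), for 0.2 s.
At the end, for the whole second after the job is handed in: Hook tip within 9 mm (level) of the hole's centre and 13 mm or more below the lug's top; eye within 5 mm of the post's axis and 9 mm or more below its tip; cap within 5 mm of the axis, its lower end 6 mm or more below the tip, upright within 0.12 rad; spring and cap at rest (all of step 2 and horizontal distance between cap and post_tip below 0.005 m and z of cap in the frame of post_tip below -0.006 m and angle between cap's own z axis and vertical below 0.12 rad and linear speed of each of cap, spring below 0.02 m/s); the robot touches nothing.
It fails at once if another thing on the bench was shifted by more than 30 mm (distance of any of screwdriver, wrench, pulley, grease, pump from where it was at the start of the episode above 0.03 m).
It also fails if it takes over 61 s, if anything falls off the work surface, if the arm or the gripper's body presses on something with over 40 N, if the wrist force passes 120 N, or if a joint passes its speed limit or range.

## Working session

There is one attempt and no reset: what is moved stays moved. The work goes in short steps, Python scripts to look and compute and a tool call to move; the robot and the scene stay as the last step left them, time stands still between calls to the robot, and variables do not carry over. Pictures are saved under pics/ and viewed, and the job is handed in when it is done.

Besides the shell and the picture viewer there is one more tool, called after ">>>" as name(argument=value, ...) on one line, values as JSON. apply_moves: Moves the arm, as the interface text tells. Its arguments: {"type":"object","properties":{"moves":{"type":"array"},"gripper":{"type":"number"},"force":{"type":"number"}},"required":["moves"]}

```bash
ls; mkdir -p pics; python3 - <<'E'
from bench import bot,cams
import cv2
s=bot.read_state(); print(s)
for n in ["scene","side","wrist"]:
    c=cams.calibration(n); im=cams.capture(n); cv2.imwrite(f"pics/{n}0.png",im); print(n,c)
E
```

```text
pics
{'t': 0.0, 'q': array([ 1.19637908e+00,  4.80824905e-01,  1.59686425e+00, -1.50527218e-05,
        1.06506724e+00, -4.66122549e-02]), 'qd': array([ 0.0015761 ,  0.00238278,  0.00119555,  0.00129244, -0.00158893,
       -0.00068446]), 'effort': array([ 1.07446613e-03, -9.50627804e+01, -4.30180478e+01,  2.81447201e-04,
        1.22509451e-02, -8.56725336e-06]), 'tool_pos': array([209.12522776, 615.02256063, 230.68046078]), 'eef_rot': array([ 0.6980338 , -0.11545721,  0.11529436, -0.69722712]), 'ft_force': array([ 0.49699864, -0.53570661,  0.16557282]), 'ft_torque': array([-0.0130649 ,  0.01813751, -0.0481196 ]), 'opening': 85.27629580557691}
scene {'fx': 463.32893410265984, 'fy': 463.32893410265984, 'cx': 254.31953292680652, 'cy': 194.84225373185558, 'distortion': array([-0.05279978,  0.        ,  0.        ,  0.        ,  0.        ]), 'T': array([[ 3.66511460e-03, -5.79243859e-01,  8.15146072e-01,
         1.67893318e+03],
       [ 9.99800405e-01,  1.81320218e-02,  8.38926846e-03,
        -3.73292490e+01],
       [-1.96396786e-02,  8.14952625e-01,  5.79194701e-01,
         8.606
[... 484 characters left out ...]
54307e-03,  8.32363252e-01,  5.54194579e-01,
         8.22651777e+02],
       [ 0.00000000e+00,  0.00000000e+00,  0.00000000e+00,
         1.00000000e+00]])}
wrist {'fx': 316.4886077158476, 'fy': 316.4886077158476, 'cx': 258.5858680243687, 'cy': 192.06912694742212, 'distortion': array([-0.07953777,  0.        ,  0.        ,  0.        ,  0.        ]), 'T': array([[ 3.22110168e-01, -9.12236327e-01, -2.53120373e-01,
         1.44958598e+02],
       [ 9.46700800e-01,  3.09924446e-01,  8.77749001e-02,
         6.37087114e+02],
       [-1.62326110e-03, -2.67902448e-01,  9.63444676e-01,
         3.73349578e+02],
       [ 0.00000000e+00,  0.00000000e+00,  0.00000000e+00,
         1.00000000e+00]])}
```

View pics/scene0.png

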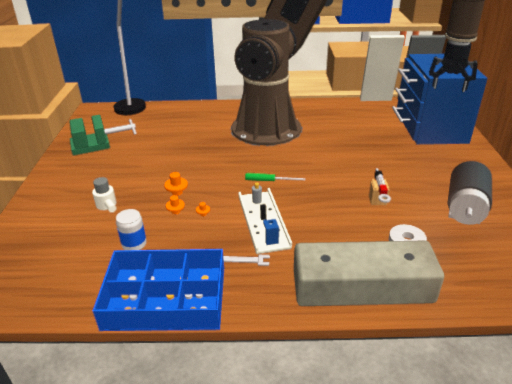

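View pics/side0.png

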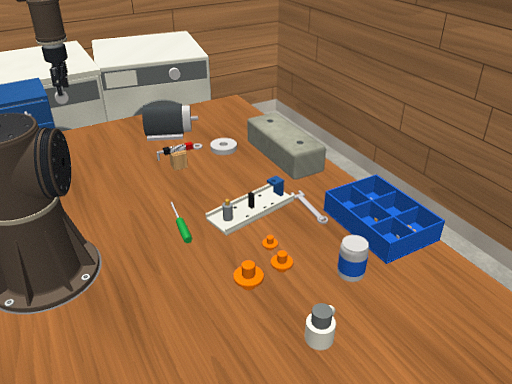

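View pics/wrist0.png

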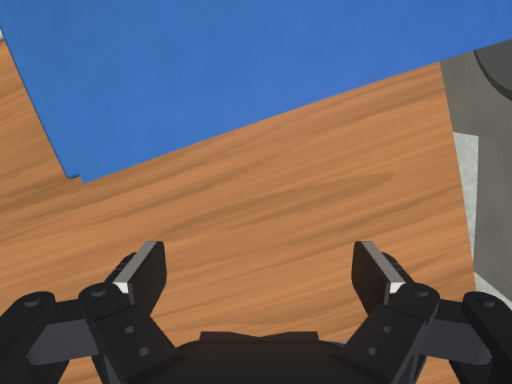

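The scene picture shows the rail near (265,220), the spring on its rest near (380,188), and three caps at (176,183), (175,204) and (203,209). I'll zoom in next.

```bash
cat > h.py <<'E'
import numpy as np, cv2
from bench import bot,cams
def ray(c,uv):
    K=np.array([[c['fx'],0,c['cx']],[0,c['fy'],c['cy']],[0,0,1]])
    p=cv2.undistortPoints(np.array([[uv]],float),K,np.array(c['distortion'])).ravel()
    d=c['T'][:3,:3]@np.array([p[0],-p[1],-1.0]); return c['T'][:3,3],d/np.linalg.norm(d)
def onz(c,uv,z):
    o,d=ray(c,uv); return o+d*(z-o[2])/d[2]
def proj(c,P):
    K=np.array([[c['fx'],0,c['cx']],[0,c['fy'],c['cy']],[0,0,1]])
    q=c['T'][:3,:3].T@(np.asarray(P,float)-c['T'][:3,3]); q=q*[1,-1,-1]
    return cv2.projectPoints(q.reshape(1,3),np.zeros(3),np.zeros(3),K,np.array(c['distortion']))[0].ravel()
def tri(rs):
    A=np.zeros((3,3));b=np.zeros(3)
    for o,d in rs:
        M=np.eye(3)-np.outer(d,d);A+=M;b+=M@o
    return np.linalg.solve(A,b)
def tool(s):
    from scipy.spatial.transform import Rotation as R
    return R.from_quat(s['eef_rot']).as_matrix()
E
python3 - <<'E'
import cv2
a=cv2.imread('pics/scene0.png');b=cv2.imread('pics/side0.png')
cv2.imwrite('pics/z1.png',cv2.resize(a[150:280,140:430],None,fx=2.75,fy=2.75,interpolation=cv2.INTER_CUBIC))
cv2.imwrite('pics/z2.png',cv2.resize(b[130:300,140:340],None,fx=3.5,fy=3.5,interpolation=cv2.INTER_CUBIC))
E
```

```text
(no output)
```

View pics/z1.png

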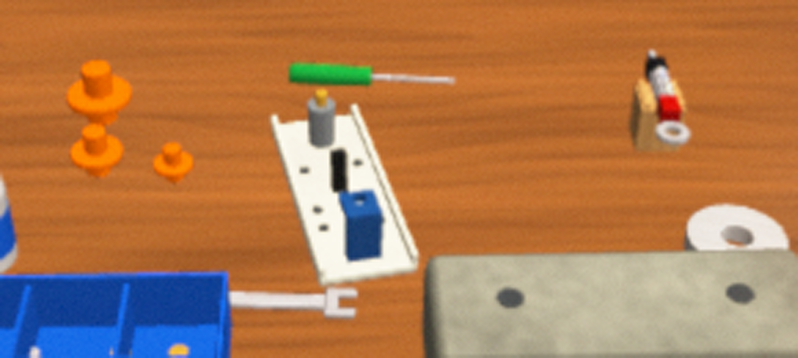

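View pics/z2.png

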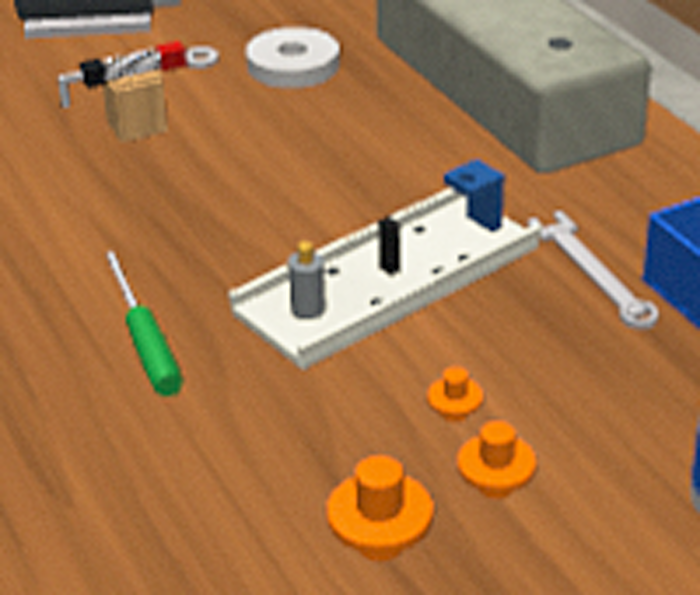

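```bash
python3 - <<'E'
from h import *
a=cams.calibration('scene');b=cams.calibration('side')
for n,u,v,z in [('post',(256.7,184.2),(227.4,200),78.5),('hole',(271.3,223.8),(273.1,180.9),70),('eye',(384.7,198),(197.7,146),62),('black',(378.5,174.7),(166.9,150),71),('red',(383,188.8),(189.1,145.4),75),('capM',(174.5,198.4),(282.3,254),54),('capS',(202.5,204.5),(270.3,236.5),40),('capB',(175.3,174.7),(248.3,263.5),70)]:
    print(n,onz(a,u,z).round(),onz(b,v,z).round(),tri([ray(a,u),ray(b,v)]).round())
print(tool(bot.read_state()).round(3)); c=cams.calibration('wrist'); s=bot.read_state()
R=tool(s); print((R.T@(c['T'][:3,3]-s['tool_pos'])).round(1),(R.T@c['T'][:3,:3]).round(3))
E
```

```text
post [523. -41.  78.] [513. -43.  78.] [515. -40.  75.]
hole [703.  -3.  70.] [687.  -7.  70.] [692.  -1.  63.]
eye [583. 333.  62.] [580. 334.  62.] [581. 334.  61.]
black [471. 339.  71.] [469. 343.  71.] [469. 340.  71.]
red [554. 333.  75.] [547. 329.  75.] [549. 335.  71.]
capM [ 555. -288.   54.] [ 542. -294.   54.] [ 546. -289.   48.]
capS [ 569. -204.   40.] [ 561. -204.   40.] [ 563. -203.   37.]
capB [ 448. -298.   70.] [ 443. -299.   70.] [ 444. -298.   68.]
[[ 0.947 -0.     0.322]
 [-0.322 -0.001  0.947]
 [-0.    -1.    -0.001]]
[-6.790e+01 -1.426e+02  1.000e-01] [[ 0.    -0.963 -0.268]
 [ 0.001  0.268 -0.963]
 [ 1.     0.     0.001]]
```

>>> apply_moves(moves=[42,4,-22,0,42,4,-22,0,42,4,-22,0,42,4,-22,0,42,4,-22,0,42,4,-22,0,42,4,-22,0,41,3,-23,0,0,0,0,-8,0,0,0,-8,0,0,0,0,0,0,0,0])

```text
t: 1.65
tool_pos: [469.3, 340.0, 200.2]
eef_rot: [0.707, -0.018, 0.018, -0.707]
ft_force: [0.2, -0.1, 0.4]
opening: 85.5
```

```bash
cat > snap.py <<'E'
import sys
from h import *
n=sys.argv[1]; cam=sys.argv[2] if len(sys.argv)>2 else 'wrist'
import pickle
s=bot.read_state(); c=cams.calibration(cam); im=cams.capture(cam)
pickle.dump((s,c),open(f'pics/{n}.pkl','wb')); cv2.imwrite(f'pics/{n}.png',im)
print(round(s['t'],3),s['tool_pos'].round(1),tool(s)[:,2].round(4),s['ft_force'].round(1),s['opening'])
E
python3 snap.py w1
```

```text
1.65 [469.3 340.  200.2] [ 5.160e-02  9.987e-01 -1.000e-04] [ 0.2 -0.1  0.4] 85.47448825287788
```

View pics/w1.png

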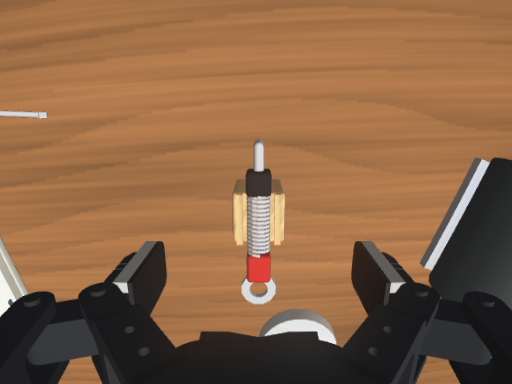

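```bash
cat > meas.py <<'E'
import sys,pickle
from h import *
def load(n):
    s,c=pickle.load(open(f'pics/{n}.pkl','rb')); return s,c,cv2.imread(f'pics/{n}.png')
def blob(m,roi):
    x0,y0,x1,y1=roi; z=np.zeros_like(m); z[y0:y1,x0:x1]=m[y0:y1,x0:x1]
    k,l,st,ce=cv2.connectedComponentsWithStats(z.astype(np.uint8)); i=1+np.argmax(st[1:,4]); return st[i],ce[i]
def toolp(s,P): return tool(s).T@(P-s['tool_pos'])
E
python3 - <<'E'
from meas import *
s,c,im=load('w1'); h=cv2.cvtColor(im,cv2.COLOR_BGR2HSV); H,S,V=[h[...,i].astype(int) for i in range(3)]
red=((H<6)|(H>174))&(S>150)&(V>90); st,ce=blob(red,(230,230,290,300)); print('red',st,ce)
blk=(V<60); st2,ce2=blob(blk,(230,150,290,205)); print('blk',st2,ce2)
gry=(S<60)&(V>90); st3,ce3=blob(gry,(230,272,290,310)); print('eye',st3,ce3)
st4,ce4=blob(gry,(245,130,272,169)); print('hook',st4,ce4)
for n,uv,z in [('red',ce,81),('redtop0',(ce[0],st[1]),82),('blk',ce2,81),('blk top',(ce2[0],st2[1]),82),('blk bot',(ce2[0],st2[1]+st2[3]),82),('eye',(st3[0]+st3[2]/2-.5,st3[1]+st3[3]/2-.5),63),('hookend',(ce4[0],st4[1]),70),('hook',ce4,75)]:
    P=onz(c,uv,z); print(n,P.round(1),toolp(s,P).round(1))
E
```

```text
red [247 252  23  30 600] [258.35833333 268.14166667]
blk [246 169  25  27 158] [254.48101266 176.64556962]
eye [242 277  34  27 497] [258.12877264 292.0804829 ]
hook [254 140  10  29 278] [258.44244604 154.53956835]
red [547.1 335.7  81. ] [ 78.  119.2  -0.3]
redtop0 [530.2 336.6  82. ] [ 61.  118.2  -0.3]
blk [460.5 336.9  81. ] [ -8.6 119.2  -3.6]
blk top [453.7 337.3  82. ] [-15.4 118.2  -3.5]
blk bot [477.3 336.   82. ] [  8.2 118.2  -3.6]
eye [582. 334.  63.] [112.9 137.2  -0.2]
hookend [431.  341.8  70. ] [-38.3 130.2  -0.2]
hook [442.8 341.2  75. ] [-26.5 125.2  -0.2]
```

```bash
python3 - <<'E'
from meas import *
s,c,im=load('w1')
print([(r,im[r,252:265].mean(0).astype(int).tolist()) for r in list(range(136,145))+list(range(164,202))+list(range(246,310))])
for r in (140,170,193,253,281,303): print(r,[toolp(s,onz(c,(258.5,r),z))[0].round(1) for z in (62,65,71,75,82)])
E
python3 -c "
import cv2;a=cv2.imread('pics/w1.png');cv2.imwrite('pics/w1z.png',cv2.resize(a[130:310,215:305],None,fx=3.3,fy=3.3,interpolation=cv2.INTER_CUBIC))"
```

```text
[(136, [73, 114, 166]), (137, [72, 113, 164]), (138, [72, 111, 159]), (139, [77, 108, 148]), (140, [87, 108, 136]), (141, [91, 109, 132]), (142, [102, 117, 139]), (143, [124, 138, 157]), (144, [142, 155, 173]), (164, [170, 177, 190]), (165, [170, 177, 190]), (166, [169, 177, 190]), (167, [169, 177, 190]), (168, [166, 172, 183]), (169, [160, 161, 166]), (170, [143, 143, 149]), (171, [86, 89, 96]), (172, [33, 40, 52]), (173, [38, 44, 55]), (174, [42, 47, 58]), (175, [44, 49, 60]), (176, [47, 51, 61]), (177, [47, 51, 62]), (178, [47, 52, 62]), (179, [47, 51, 61]), (180, [47, 52, 61]), (181, [47, 51, 62]), (182, [47, 51, 61]), (183, [47, 51, 61]), (184, [47, 51, 61]), (185, [47, 51, 61]), (186, [47, 51, 61]), (187, [47, 51, 61]), (188, [47, 51, 61]), (189, [47, 52, 62]), (190, [47, 52, 62]), (191, [47, 51, 62]), (192, [47, 51, 62]), (193, [47, 52, 62]), (194, [46, 51, 61]), (195, [46, 51, 61]), (196, [106, 108, 113]), (197, [183, 181, 183]), (198, [202, 199, 201]), (199, [164, 169, 178]), (200, [169, 178, 189]), (201, [211, 211, 217]), (246, [161, 164, 173]), (247, [201, 201, 207]), (248
[... 1299 characters left out ...]
, (305, [77, 117, 168]), (306, [77, 118, 170]), (307, [78, 120, 173]), (308, [78, 121, 175]), (309, [78, 120, 174])]
140 [np.float64(-37.5), np.float64(-37.8), np.float64(-38.4), np.float64(-38.9), np.float64(-39.6)]
170 [np.float64(-10.5), np.float64(-11.1), np.float64(-12.3), np.float64(-13.1), np.float64(-14.6)]
193 [np.float64(11.1), np.float64(10.3), np.float64(8.6), np.float64(7.5), np.float64(5.5)]
253 [np.float64(72.0), np.float64(70.5), np.float64(67.5), np.float64(65.5), np.float64(62.0)]
281 [np.float64(103.1), np.float64(101.3), np.float64(97.6), np.float64(95.2), np.float64(90.9)]
303 [np.float64(129.0), np.float64(126.9), np.float64(122.7), np.float64(119.9), np.float64(115.0)]
```

View pics/w1z.png

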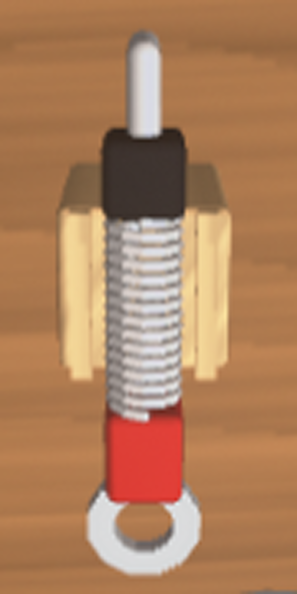

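>>> apply_moves(moves=[-2.5,15,0,0,0,25,0,0,0,25,0,0,0,25,0,0,0,25,0,0,0,20,0,0,0,10,0,0,0,3,0,0,0,0,0,0])

```text
t: 2.82
tool_pos: [467.1, 340.2, 52.5]
eef_rot: [-0.707, 0.017, -0.017, 0.707]
ft_force: [0.4, 0.2, 0.3]
opening: 85.0
```

>>> apply_moves(moves=[0,0,0,0,0,0,0,0,0,0,0,0,0,0,0,0,0,0,0,0,0,0,0,0], gripper=0, force=60)

```text
t: 3.58
tool_pos: [467.0, 340.1, 52.6]
eef_rot: [-0.707, 0.017, -0.017, 0.707]
ft_force: [-0.7, -0.7, 5.0]
opening: 21.2
```

```bash
python3 snap.py w2
```

```text
3.575 [467.  340.1  52.6] [4.850e-02 9.988e-01 2.000e-04] [-0.7 -0.7  5. ] 21.235882189250248
```

View pics/w2.png

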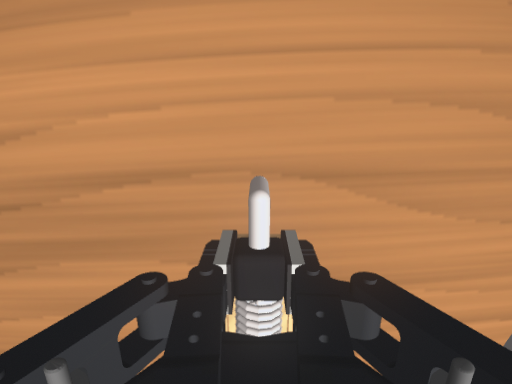

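>>> apply_moves(moves=[0,-10,0,0,0,-25,0,0,0,-30,0,0,0,-25,0,0,10,-8,-20,0,20,0,-40,0,20,0,-40,0,20,0,-40,0,20,0,-40,0,20,0,-40,0,20,0,-40,0,20,0,-40,0,18,0,-30,0,10,0,-20,0])

```text
t: 5.38
tool_pos: [628.3, -19.6, 150.7]
eef_rot: [0.707, -0.017, 0.018, -0.707]
ft_force: [0.5, 0.3, -0.9]
opening: 21.1
```

>>> apply_moves(moves=[0,0,0,5,0,0,0,10,0,0,0,10,0,0,0,10,0,0,0,10,0,0,0,10,0,0,0,10,0,0,0,10,0,0,0,10,0,0,0,10,0,0,0,10,0,0,0,10,0,0,0,10,0,0,0,10,0,0,0,10,0,0,0,10,0,0,0,10,0,0,0,0,0,0,0,0])

```text
t: 7.75
tool_pos: [627.6, -17.9, 150.4]
eef_rot: [-0.077, 0.703, -0.703, 0.077]
ft_force: [-0.3, -0.5, -1.7]
opening: 21.0
```

```bash
python3 snap.py w3
```

```text
7.75 [627.6 -17.9 150.4] [ 0.216  -0.9764 -0.    ] [-0.3 -0.5 -1.7] 21.026609971794844
```

View pics/w3.png

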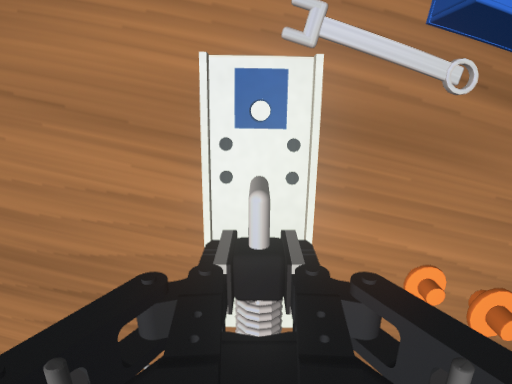

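```bash
cat > m3.py <<'E'
from meas import *
def hole(n,roi):
    s,c,im=load(n); h=cv2.cvtColor(im,cv2.COLOR_BGR2HSV)
    blue=(abs(h[...,0].astype(int)-110)<15)&(h[...,1]>120)
    x0,y0,x1,y1=roi; z=np.zeros(blue.shape,np.uint8); z[y0:y1,x0:x1]=blue[y0:y1,x0:x1]
    cs,_=cv2.findContours(z,cv2.RETR_EXTERNAL,cv2.CHAIN_APPROX_NONE); k=max(cs,key=cv2.contourArea)
    f=np.zeros_like(z); cv2.drawContours(f,[k],-1,1,-1); hl=(f>0)&(z==0)
    kk,l,st,ce=cv2.connectedComponentsWithStats(hl.astype(np.uint8)); i=1+np.argmax(st[1:,4])
    print('hole px',st[i],ce[i]); P=onz(c,ce[i],70); print('hole world',P.round(1),'tool',toolp(s,P).round(1))
    r=cv2.minAreaRect(k); b=cv2.boxPoints(r); print('lug corners tool',[toolp(s,onz(c,q,70)).round(1).tolist() for q in b])
    return P
if __name__=='__main__':
    hole('w3',(225,55,300,135))
    s,c,im=load('w3')
    for r in (90,150,200):
        row=im[r].astype(int); w=np.where((row.min(1)>150))[0]; w=w[(w>190)&(w<335)]
        print(r,w.min(),w.max(),[toolp(s,onz(c,(u,r),24)).round(1).tolist() for u in (w.min()-.5,w.max()+.5)])
    for r in (182,190,200,210,220,230):
        row=im[r].astype(int).min(1); print(r,row[240:280])
E
python3 m3.py
```

```text
hole px [249  98  22  24 376] [259.78723404 110.25797872]
hole world [690.4  -4.9  70. ] tool [-64.1  80.4   0.9]
lug corners tool [[-91.1, 80.4, -15.7], [-91.1, 80.4, 19.1], [-52.7, 80.4, 19.8], [-52.7, 80.4, -16.3]]
90 200 321 [[-79.6, 126.4, -48.3], [-79.7, 126.4, 51.6]]
150 201 317 [[-30.3, 126.4, -49.6], [-30.2, 126.4, 50.4]]
200 203 314 [[14.4, 126.4, -49.9], [14.4, 126.4, 49.9]]
182 [236 236 236 236 236 236 236 235 235 235 205 150 142 137 133 130 126 123
 120 116 112 108 106 105 104 103 102 101 219 233 233 233 233 232 232 233
 233 233 233 233]
190 [234 235 235 234 234 234 234 234 234 190 148 142 139 135 135 136 138 140
 139 136 130 123 115 108 105 103 102 101 100 218 232 232 232 232 232 233
 233 233 234 234]
200 [236 236 236 236 236 235 235 236 207 192 202 207 205 205 204 205 205 205
 205 207 207 204 194 185 177 165 153 138 122 111 196 231 233 233 232 232
 232 231 231 230]
210 [233 232 233 233 233 233 233 233 204 187 198 205 205 205 205 205 207 206
 206 205 204 198 189 181 172 162 150 136 119 109 209 230 230 230 229 228
 228 229 229 229]
220 [232 232 231 232 231 233 232 232 202 187 198 204 204 204 204 204 205 205
 205 204 202 196 188 179 170 161 148 132 116 109 226 229 229 229 229 229
 230 230 230 230]
230 [230 230 230 230 230 229 229 229 155 180 196 203 203 203 203 203 204 204
 204 203 200 194 186 178 168 157 144 128 113 131 224 227 227 226 226 226
 225 225 226 226]
```

```bash
python3 - <<'E'
from meas import *
s,c,im=load('w3')
print([(r,int(im[r,255:263].min(1).mean())) for r in range(170,206)])
Rt=tool(s)
def px(t): return proj(c,s['tool_pos']+Rt@np.array(t,float)).round(1)
for x in (-33,-31,-29):
  print(x,'tip centre bottom',px([x,11,0]),'tip outer',px([x-4.5,6.5,0]),'bend outer',px([x-4.5,-19,0]),'bend outer top45',px([x-3.2,-22.2,0]))
for r in (182,190): print(r, [ (u, toolp(s,onz(c,(u,r),s['tool_pos'][2]-5))[2].round(2)) for u in (250,268)])
E
python3 -c "
import cv2;a=cv2.imread('pics/w3.png');cv2.imwrite('pics/w3z.png',cv2.resize(a[80:260,210:310],None,fx=3.3,fy=3.3,interpolation=cv2.INTER_CUBIC))"
```

```text
[(170, 234), (171, 235), (172, 235), (173, 235), (174, 235), (175, 219), (176, 158), (177, 119), (178, 117), (179, 117), (180, 117), (181, 117), (182, 117), (183, 117), (184, 117), (185, 117), (186, 117), (187, 117), (188, 117), (189, 118), (190, 132), (191, 152), (192, 166), (193, 177), (194, 186), (195, 194), (196, 198), (197, 201), (198, 203), (199, 203), (200, 204), (201, 203), (202, 203), (203, 203), (204, 202), (205, 202)]
-33 tip centre bottom [258.4 177.1] tip outer [258.4 170. ] bend outer [258.4 182.9] bend outer top45 [258.4 188. ]
-31 tip centre bottom [258.4 181. ] tip outer [258.4 174.1] bend outer [258.4 187.7] bend outer top45 [258.4 192.9]
-29 tip centre bottom [258.4 184.9] tip outer [258.4 178.1] bend outer [258.4 192.4] bend outer top45 [258.4 197.8]
182 [(250, np.float64(-4.05)), (268, np.float64(4.59))]
190 [(250, np.float64(-4.08)), (268, np.float64(4.62))]
```

View pics/w3z.png

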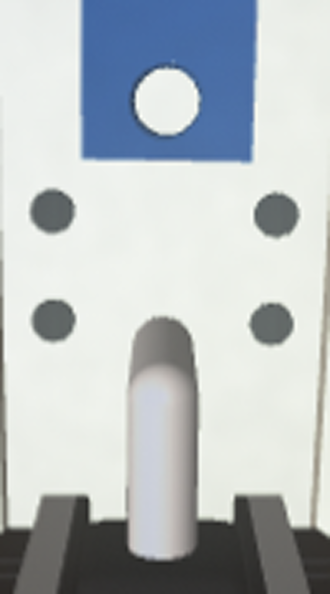

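>>> apply_moves(moves=[-8,0,0,1,-16,0,-0.5,0,-9.8,15,0,0,0,25,0,0,0,15,0,0,0,5,0,0,0,0,0,0,0,0,0,0])

```text
t: 8.8
tool_pos: [661.2, -11.0, 91.0]
eef_rot: [0.069, -0.704, 0.704, -0.069]
ft_force: [-0.3, -0.8, -0.8]
opening: 21.2
```

```bash
python3 snap.py w4; python3 -c "
import cv2;a=cv2.imread('pics/w4.png');cv2.imwrite('pics/w4z.png',cv2.resize(a[100:280,200:320],None,fx=3.3,fy=3.3,interpolation=cv2.INTER_CUBIC))"; python3 snap.py s4 side;python3 snap.py c4 scene;python3 -c "
import cv2,numpy as np
a=cv2.imread('pics/s4.png')[120:260,190:330];b=cv2.imread('pics/c4.png')[130:270,200:340]
cv2.imwrite('pics/sc4.png',cv2.resize(np.hstack([a,b]),None,fx=2.8,fy=2.8,interpolation=cv2.INTER_CUBIC))"
```

```text
8.8 [661.2 -11.   91. ] [ 1.946e-01 -9.809e-01  3.000e-04] [-0.3 -0.8 -0.8] 21.233308334635666
8.85 [661.3 -11.   91.1] [ 1.945e-01 -9.809e-01  3.000e-04] [ 1.1 -0.3 -1.4] 20.929241282233647
8.9 [661.2 -11.   91.1] [ 1.945e-01 -9.809e-01  3.000e-04] [-0.2  0.2 -2.3] 21.305818784699618
```

View pics/w4z.png

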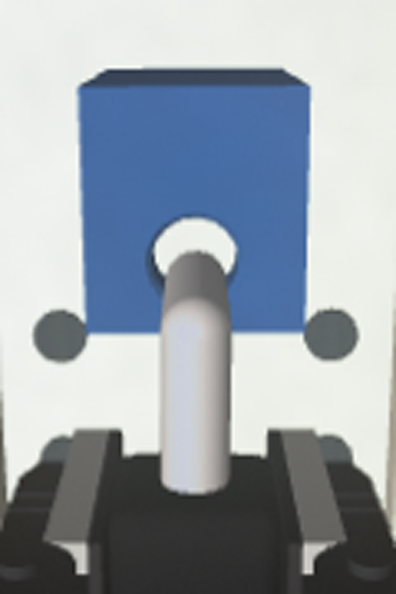

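View pics/sc4.png

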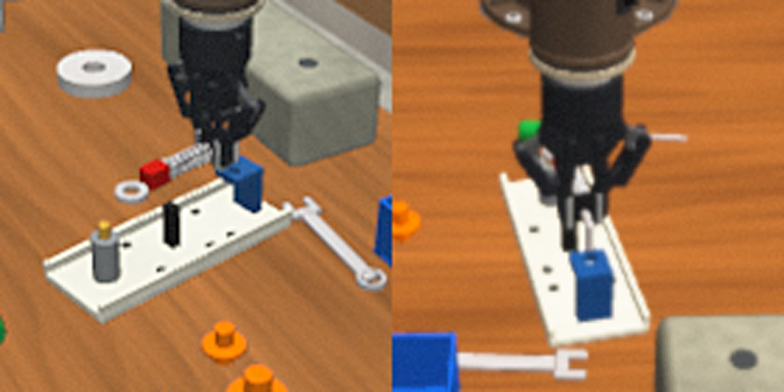

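```bash
python3 - <<'E'
from meas import *
s,c,im=load('w4')
tz=s['tool_pos'][2]
for r in (168,172,175,178,182,186,190):
    print(r,im[r,240:280].min(1).tolist() )
h=cv2.cvtColor(im,cv2.COLOR_BGR2HSV)
blue=(abs(h[...,0].astype(int)-110)<15)&(h[...,1]>110)
for r in range(164,190,2):
    row=~blue[r]; w=[u for u in range(235,285) if row[u]]; 
    if w: print(r,w[0],w[-1],[toolp(s,onz(c,(u,r),70)).round(1)[[0,2]].tolist() for u in (w[0]-.5,w[-1]+.5)])
Rt=tool(s)
def px(t): return proj(c,s['tool_pos']+Rt@np.array(t,float)).round(1)
for x in (-32,-31,-30,-29): print(x,px([x-4.5,6.5,0]),px([x-3.2,9.7,0]), px([x-4.5,-19,0]))
print([(r,int(im[r,255:263].min(1).mean())) for r in range(160,200)])
E
```

```text
168 [72, 72, 72, 71, 71, 71, 72, 71, 69, 64, 60, 136, 195, 233, 235, 234, 235, 235, 235, 235, 235, 236, 236, 236, 236, 223, 153, 93, 70, 70, 71, 71, 71, 71, 72, 72, 71, 72, 72, 72]
172 [73, 72, 72, 72, 72, 70, 63, 104, 214, 234, 235, 234, 233, 233, 233, 234, 234, 234, 235, 234, 235, 235, 235, 236, 236, 235, 235, 235, 235, 223, 128, 75, 71, 71, 72, 72, 72, 72, 72, 73]
175 [73, 72, 72, 72, 68, 61, 116, 232, 235, 235, 234, 233, 233, 233, 233, 234, 223, 219, 219, 211, 208, 225, 224, 234, 235, 235, 235, 235, 235, 235, 235, 165, 82, 71, 72, 72, 72, 72, 73, 73]
178 [72, 72, 72, 72, 64, 62, 55, 230, 235, 235, 234, 234, 222, 174, 134, 127, 123, 119, 114, 111, 105, 101, 100, 99, 104, 168, 223, 235, 235, 235, 235, 112, 73, 71, 73, 72, 72, 73, 73, 73]
182 [73, 73, 72, 72, 68, 63, 58, 56, 112, 206, 201, 148, 139, 134, 131, 126, 122, 119, 114, 111, 106, 101, 100, 99, 99, 98, 97, 94, 199, 130, 69, 64, 72, 73, 72, 73, 73, 73, 73, 73]
186 [73, 72, 73, 72, 73, 70, 67, 65, 62, 63, 139, 141, 137, 133, 129, 125, 122, 119, 114, 111, 106, 101, 101, 99, 99, 98, 98, 96, 82, 68, 72, 73, 73, 73, 74, 73, 73, 74
[... 653 characters left out ...]
188 249 268 [[-24.7, -5.3], [-24.7, 5.4]]
-32 [258.4 172.1] [258.4 173.3] [258.4 185.3]
-31 [258.4 174.1] [258.4 175.3] [258.4 187.7]
-30 [258.4 176.1] [258.4 177.3] [258.4 190.1]
-29 [258.4 178.2] [258.4 179.2] [258.4 192.4]
[(160, 70), (161, 70), (162, 70), (163, 70), (164, 68), (165, 71), (166, 173), (167, 233), (168, 235), (169, 235), (170, 234), (171, 234), (172, 234), (173, 234), (174, 234), (175, 220), (176, 161), (177, 113), (178, 112), (179, 112), (180, 112), (181, 112), (182, 112), (183, 112), (184, 112), (185, 112), (186, 112), (187, 112), (188, 112), (189, 114), (190, 128), (191, 149), (192, 164), (193, 175), (194, 185), (195, 193), (196, 197), (197, 199), (198, 201), (199, 202)]
```

>>> apply_moves(moves=[0,6,-0.3,0,0,8,0,0,0,8,0,0,0,6,0,0,0,4,0,0,0,2,0,0,0,0,0,0,0,0,0,0])

```text
t: 9.95
tool_pos: [660.9, -10.7, 56.5]
eef_rot: [0.069, -0.704, 0.704, -0.069]
ft_force: [0.8, -0.4, -1.8]
opening: 21.4
```

```bash
python3 snap.py w5; python3 -c "
import cv2;a=cv2.imread('pics/w5.png');cv2.imwrite('pics/w5z.png',cv2.resize(a[100:280,200:320],None,fx=3.3,fy=3.3,interpolation=cv2.INTER_CUBIC))"; python3 snap.py s5 side;python3 -c "
import cv2,numpy as np
a=cv2.imread('pics/s5.png')[140:240,190:330]
cv2.imwrite('pics/sc5.png',cv2.resize(a,None,fx=5,fy=5,interpolation=cv2.INTER_CUBIC))"
```

```text
9.95 [660.9 -10.7  56.5] [ 1.945e-01 -9.809e-01  1.000e-04] [ 0.8 -0.4 -1.8] 21.388914470970125
10.0 [660.8 -10.7  56.5] [ 1.945e-01 -9.809e-01  1.000e-04] [ 0.6 -0.2 -1. ] 21.34889315134697
```

View pics/w5z.png

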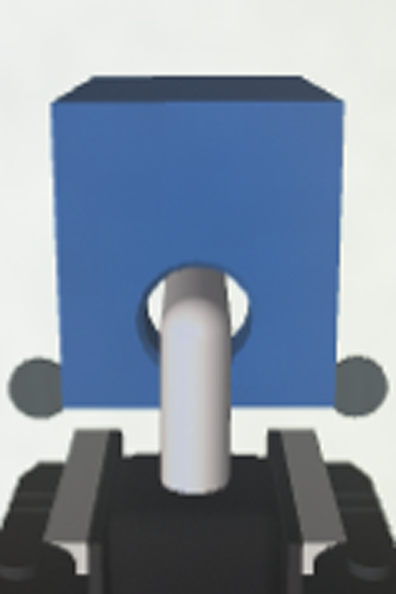

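View pics/sc5.png

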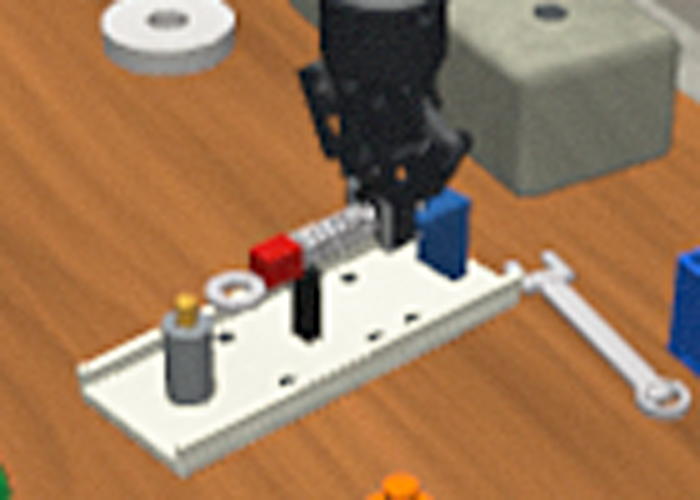

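>>> apply_moves(moves=[0,0,0,0,0,0,0,0,0,0,0,0,0,0,0,0,0,-5,0,0,0,-20,0,0,0,-40,0,0,5,-40,0,0,26,-30,0,0,30,-10,0,0,20,0,0,0,0,0,0,0,0,0,0,0], gripper=1)

```text
t: 11.68
tool_pos: [582.2, -26.4, 202.2]
eef_rot: [0.069, -0.704, 0.704, -0.07]
ft_force: [0.7, -0.1, -0.2]
opening: 85.4
```

```bash
python3 snap.py w6
```

```text
11.675 [582.2 -26.4 202.2] [ 1.945e-01 -9.809e-01  4.000e-04] [ 0.7 -0.1 -0.2] 85.38761041633657
```

View pics/w6.png

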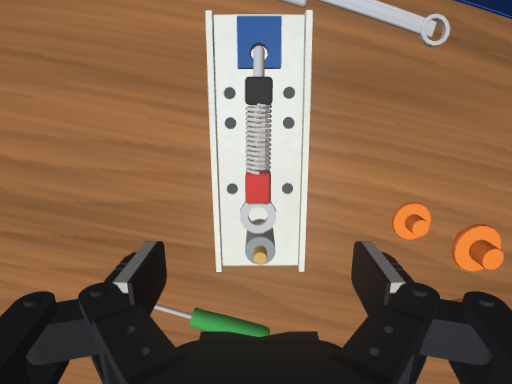

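```bash
python3 - <<'E'
from meas import *
s,c,im=load('w6'); h=cv2.cvtColor(im,cv2.COLOR_BGR2HSV); H,S,V=[h[...,i].astype(int) for i in range(3)]
T=lambda uv,z:toolp(s,onz(c,uv,z)).round(1)[[0,2]].tolist()
red=((H<6)|(H>174))&(S>150)&(V>90); st,ce=blob(red,(235,160,285,215)); print('red',st,ce)
cx=st[0]+st[2]/2-.5
print('red edges top/bot',T((cx,st[1]-.5),83),T((cx,st[1]+st[3]-.5),83),T((st[0]-.5,190),83),T((st[0]+st[2]-.5,190),83))
br=(abs(H-20)<8)&(S>110)&(V>60); st,ce=blob(br,(245,240,275,268)); print('brass',st,ce)
print('brass tip',[T((259.5,r),78.5) for r in range(246,264,2)])
print([(r,im[r,256:263].mean(0).astype(int).tolist()) for r in range(198,268)])
for r in (248,250,252,254,256): print(r,im[r,248:274].tolist())
for r in (212,216,220): print(r,im[r,235:283].min(1).tolist())
im2=cv2.resize(im[30:280,200:320],None,fx=2.4*1,fy=2.4,interpolation=cv2.INTER_CUBIC); cv2.imwrite('pics/w6z.png',im2)
E
```

```text
red [246 173  23  30 659] [257.01062215 188.08194234]
red edges top/bot [-12.1, -1.3] [14.5, -1.3] [3.2, -11.2] [3.3, 8.6]
brass [254 246  13  18 164] [259.25609756 255.40243902]
brass tip [[57.8, 0.9], [59.9, 0.9], [61.9, 0.9], [63.9, 0.9], [66.0, 0.9], [68.0, 0.9], [70.1, 0.9], [72.1, 0.9], [74.2, 0.9]]
[(198, [68, 73, 202]), (199, [68, 73, 202]), (200, [68, 73, 201]), (201, [68, 72, 198]), (202, [66, 70, 184]), (203, [118, 120, 173]), (204, [180, 179, 188]), (205, [202, 201, 198]), (206, [204, 204, 201]), (207, [212, 217, 214]), (208, [219, 227, 224]), (209, [220, 229, 226]), (210, [221, 229, 226]), (211, [221, 230, 226]), (212, [222, 230, 227]), (213, [222, 230, 227]), (214, [222, 230, 227]), (215, [222, 231, 227]), (216, [223, 231, 228]), (217, [223, 231, 228]), (218, [204, 215, 211]), (219, [142, 148, 147]), (220, [91, 93, 94]), (221, [91, 94, 95]), (222, [101, 103, 105]), (223, [114, 117, 120]), (224, [134, 136, 139]), (225, [176, 177, 175]), (226, [201, 201, 198]), (227, [201, 201, 198]), (228, [201, 201, 198]), (229, [200, 200, 198]), (230, [200, 199, 196]), (231, [201, 200,
[... 3041 characters left out ...]
20, 203, 197, 197, 197, 200, 200, 198, 198, 202, 218, 221, 222, 221, 221, 221, 221, 222, 222, 222, 222, 222, 223, 223, 222, 221, 221, 218, 202, 198, 198, 199, 200, 198, 197, 198, 200, 218, 223, 223, 223, 223, 223, 222]
216 [221, 222, 222, 222, 219, 203, 197, 197, 197, 200, 199, 198, 198, 163, 221, 223, 223, 221, 221, 221, 222, 222, 224, 223, 223, 223, 223, 223, 222, 222, 222, 222, 207, 199, 198, 200, 199, 198, 196, 198, 201, 219, 222, 223, 223, 222, 222, 221]
220 [222, 223, 223, 222, 220, 204, 198, 196, 197, 199, 200, 198, 198, 199, 130, 132, 185, 197, 183, 141, 118, 99, 95, 93, 91, 89, 86, 84, 93, 110, 126, 166, 197, 198, 199, 198, 200, 198, 196, 198, 201, 221, 222, 222, 222, 222, 222, 222]
```

View pics/w6z.png

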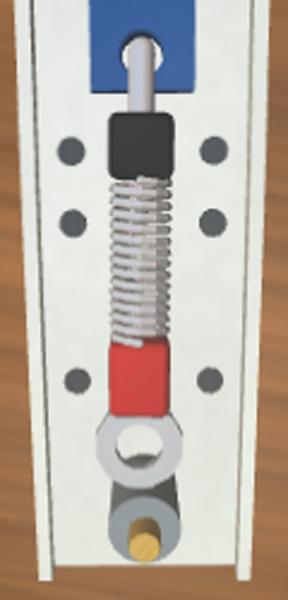

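```bash
python3 - <<'E'
from meas import *
s,c,im=load('w6')
T=lambda uv,z:toolp(s,onz(c,uv,z)).round(1)[[0,2]].tolist()
print('eye outer far',T((258,232.7),68),T((258,232.7),66),'L/R',T((239.7,216),68),T((276,216),68))
print('inner far', T((258,224.8),68),'inner near bottom rim occl', 'post far/near',T((260,263.6),78.5),T((260,251.9),78.5),T((253.2,257.8),78.5),T((266.6,257.8),78.5))
print('post shoulder L/R',[(r,[u for u in range(235,285) if abs(int(im[r,u,0])-157)<6 and im[r,u].max()<165][:1],[u for u in range(235,285) if abs(int(im[r,u,0])-157)<6 and im[r,u].max()<165][-1:]) for r in (245,248,250,252)])
print('shoulder', T((246,250),62.5),T((274,250),62.5))
print('hole/hook', T((259.5,52),72), [ (r,im[r,245:275].min(1).tolist()) for r in (50,60,66)])
print('black plug', [(r,np.where(im[r,235:285].max(1)<75)[0][[0,-1]]+235) for r in (85,90,95)], T((258.5,90),83))
E
```

```text
eye outer far [49.1, -0.5] [49.9, -0.5] L/R [32.4, -17.5] [32.4, 16.2]
inner far [41.1, -0.5] inner near bottom rim occl post far/near [75.9, 1.4] [63.8, 1.4] [69.9, -5.0] [69.9, 7.5]
post shoulder L/R [(245, [246], [273]), (248, [246], [274]), (250, [246], [274]), (252, [246], [274])]
shoulder [69.7, -12.3] [69.7, 15.2]
hole/hook [-109.4, 0.8] [(50, [62, 62, 62, 62, 57, 50, 81, 220, 194, 193, 194, 193, 194, 195, 195, 183, 165, 143, 114, 164, 230, 229, 56, 64, 63, 64, 63, 63, 64, 63]), (60, [63, 63, 63, 63, 63, 64, 63, 62, 133, 188, 195, 194, 196, 196, 194, 181, 163, 142, 111, 78, 65, 65, 65, 65, 66, 66, 66, 66, 65, 65]), (66, [64, 64, 64, 64, 65, 65, 65, 65, 136, 188, 195, 195, 196, 196, 195, 180, 162, 141, 110, 76, 65, 65, 65, 66, 66, 66, 66, 67, 67, 67])]
black plug [(85, array([246, 271])), (90, array([246, 271])), (95, array([246, 271]))] [-79.1, 0.0]
```

>>> apply_moves(moves=[1,15,0,0,0,25,0,0,0,30,0,0,0,30,0,0,0,25,0,0,0,15,0,0,0,7.5,0,0,0,0,0,0])

```text
t: 12.72
tool_pos: [580.3, -26.6, 53.6]
eef_rot: [-0.069, 0.704, -0.704, 0.069]
ft_force: [-0.5, -0.0, 0.2]
opening: 85.6
```

>>> apply_moves(moves=[0,0,0,0,0,0,0,0,0,0,0,0,0,0,0,0,0,0,0,0,0,0,0,0], gripper=0, force=110)

```text
t: 13.48
tool_pos: [580.5, -26.7, 54.3]
eef_rot: [0.069, -0.704, 0.704, -0.069]
ft_force: [-1.9, 0.5, 8.0]
opening: 20.5
```

```bash
python3 snap.py w7
```

```text
13.475 [580.5 -26.7  54.3] [ 1.945e-01 -9.809e-01  3.000e-04] [-1.9  0.5  8. ] 20.48316844140118
```

View pics/w7.png

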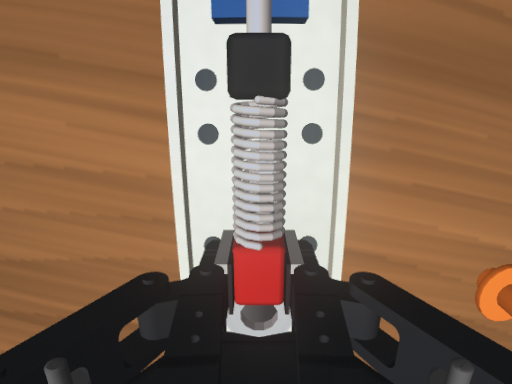

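>>> apply_moves(moves=[2,0,0.5,0,2,0,0.6,0,1,-4,0,0,0,-6,0,0,0,-5,0,0,0,-3,0,0,0,0,0,0,0,0,0,0])

```text
t: 14.52
tool_pos: [575.6, -28.7, 71.8]
eef_rot: [0.069, -0.704, 0.704, -0.069]
ft_force: [3.7, -0.3, -2.4]
opening: 20.6
```

```bash
python3 snap.py w8;python3 snap.py s8 side;python3 -c "
import cv2,numpy as np
a=cv2.imread('pics/s8.png')[140:240,190:330]
cv2.imwrite('pics/sc8.png',cv2.resize(a,None,fx=5,fy=5,interpolation=cv2.INTER_CUBIC))"
```

```text
14.525 [575.6 -28.7  71.8] [ 0.1946 -0.9809  0.    ] [ 3.7 -0.3 -2.4] 20.560536029218415
14.575 [575.6 -28.6  71.7] [ 0.1945 -0.9809 -0.    ] [ 3.3  0.5 -2.2] 20.17161098340658
```

View pics/sc8.png

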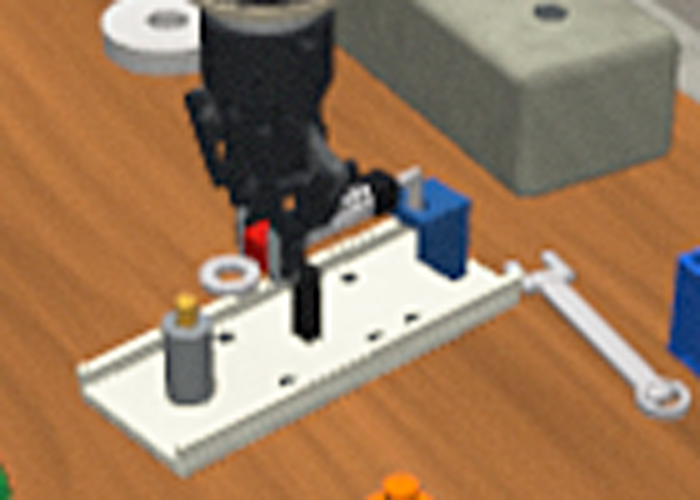

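View pics/w8.png

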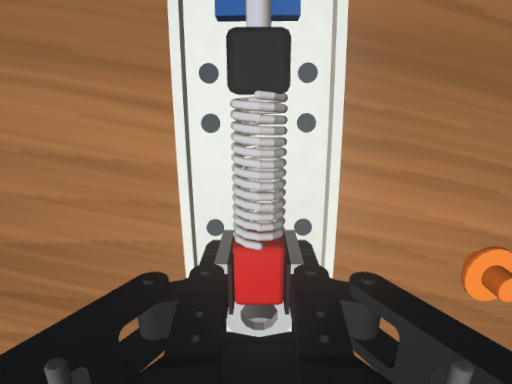

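```bash
python3 - <<'E'
from meas import *
s,c,im=load('s8')
print('tip proj',proj(c,[513.9,-41.3,78.5]).round(1),'eye proj',[(z,proj(c,[545.2,-34.7,z]).round(1)) for z in (78,80,82,84)], s['tool_pos'])
print('hole proj',proj(c,[690.4,-4.9,70]).round(1))
h=cv2.cvtColor(im,cv2.COLOR_BGR2HSV);H,S,V=[h[...,i].astype(int) for i in range(3)]
print('brass',blob((abs(H-20)<8)&(S>140)&(V>100),(222,196,234,206)))
cv2.imwrite('pics/s8z.png',cv2.resize(im[165:215,215:285],None,fx=11,fy=11,interpolation=cv2.INTER_NEAREST))
E
```

```text
tip proj [227.5 199.6] eye proj [(78, array([236.2, 195.6])), (80, array([236.2, 195.1])), (82, array([236.1, 194.5])), (84, array([236.1, 193.9]))] [575.57811834 -28.63918517  71.73199196]
hole proj [273.8 180.2]
brass (array([222, 196,  10,   9,  62], dtype=int32), array([226.        , 199.22580645]))
```

View pics/s8z.png

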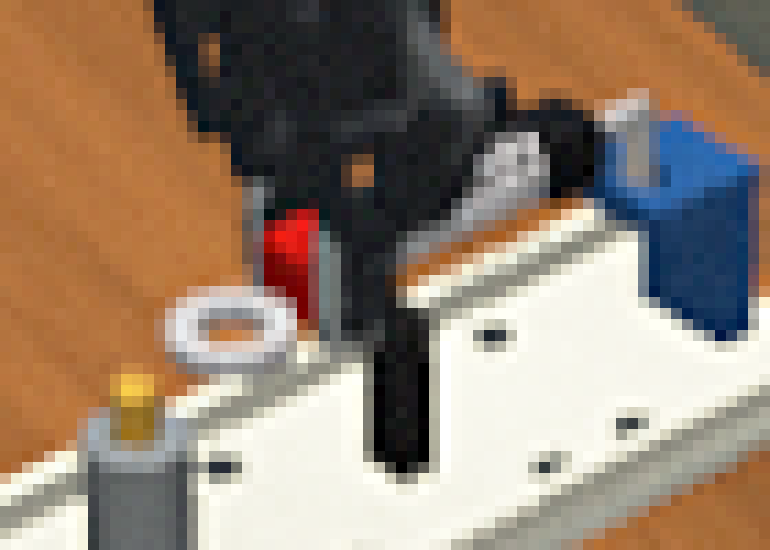

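>>> apply_moves(moves=[2,-2,0,0,4,0,0,0,5,0,0,0,5,0,0,0,5,0,0,0,5,0,0,0,4,0,0,0,2.5,0,0,0,0,0,0,0,0,0,0,0])

```text
t: 15.88
tool_pos: [545.0, -35.1, 74.2]
eef_rot: [0.068, -0.704, 0.704, -0.07]
ft_force: [11.5, 2.9, -5.4]
opening: 20.4
```

```bash
python3 snap.py w9;python3 snap.py s9 side;python3 snap.py c9 scene; python3 - <<'E'
from meas import *
s,c,im=load('s9')
a=cv2.resize(im[165:225,210:285],None,fx=7,fy=7,interpolation=cv2.INTER_NEAREST); cv2.imwrite('pics/s9z.png',a)
s,c,im=load('c9')
a=cv2.resize(im[160:240,230:300],None,fx=7,fy=7,interpolation=cv2.INTER_NEAREST); cv2.imwrite('pics/c9z.png',a)
E
```

```text
15.875 [545.  -35.1  74.2] [ 1.945e-01 -9.809e-01  8.000e-04] [11.5  2.9 -5.4] 20.432671223578502
15.925 [545.  -35.1  74.2] [ 1.944e-01 -9.809e-01  7.000e-04] [10.   2.9 -4.5] 20.216267966549736
15.975 [545.  -35.1  74.2] [ 1.944e-01 -9.809e-01  7.000e-04] [11.3  3.3 -5.4] 20.70122024388704
```

View pics/s9z.png

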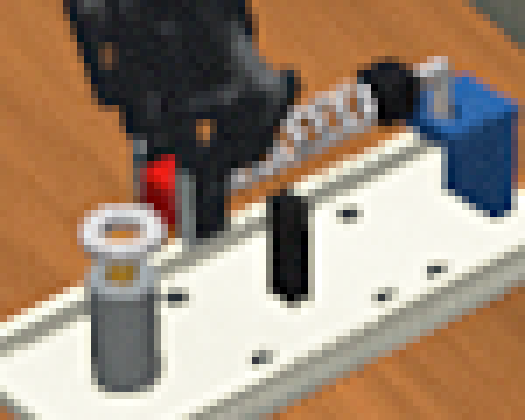

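View pics/w9.png

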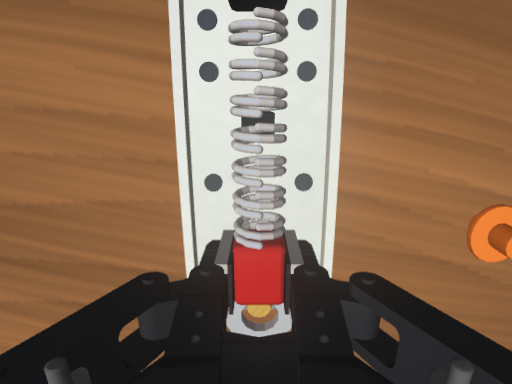

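View pics/c9z.png

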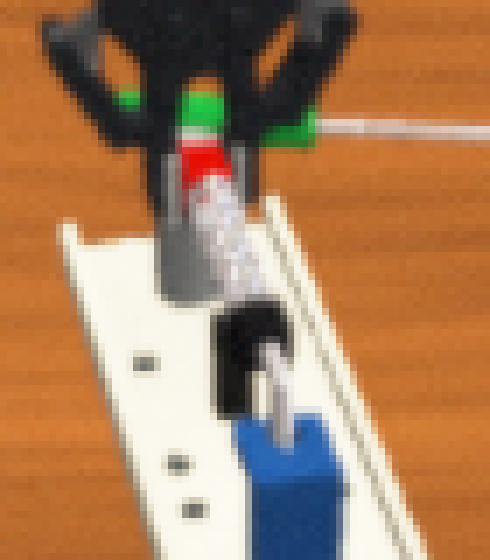

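```bash
python3 - <<'E'
from meas import *
s,c,im=load('w9')
T=lambda uv,z:toolp(s,onz(c,uv,z)).round(1)[[0,2]].tolist()
cv2.imwrite('pics/w9z.png',cv2.resize(im[285:345,215:305],None,fx=8,fy=8,interpolation=cv2.INTER_CUBIC))
h=cv2.cvtColor(im,cv2.COLOR_BGR2HSV);H,S,V=[h[...,i].astype(int) for i in range(3)]
br=(abs(H-20)<8)&(S>110)&(V>150); st,ce=blob(br,(235,298,285,335)); print(st,ce)
for r in range(300,340,2): print(r,T((259,r),78.5)[0],T((259,r),86)[0],im[r,240:280].max(1).tolist())
s2,c2,_=load('s9'); print(proj(c2,[513.9,-41.3,78.5]).round(1),proj(c2,[513.9,-41.3,87]).round(1))
E
```

```text
[247 305  30  13 273] [259.54945055 310.21245421]
300 27.3 22.1 [195, 195, 195, 195, 195, 195, 194, 194, 195, 195, 194, 194, 194, 193, 193, 194, 193, 193, 193, 193, 192, 193, 192, 192, 191, 192, 192, 191, 191, 191, 191, 191, 190, 190, 190, 189, 190, 189, 188, 183]
302 28.4 23.2 [187, 187, 187, 187, 187, 187, 186, 187, 186, 185, 186, 186, 186, 185, 185, 185, 185, 184, 184, 184, 183, 183, 183, 184, 183, 183, 182, 181, 182, 181, 180, 181, 180, 180, 179, 180, 179, 178, 177, 170]
304 29.6 24.3 [161, 157, 157, 157, 157, 157, 151, 161, 167, 168, 169, 169, 169, 169, 169, 169, 168, 168, 167, 166, 165, 167, 168, 167, 168, 167, 166, 165, 164, 164, 136, 139, 146, 147, 160, 160, 160, 159, 159, 165]
306 30.8 25.5 [192, 192, 192, 193, 182, 158, 147, 191, 204, 206, 208, 209, 211, 209, 209, 207, 205, 202, 200, 201, 206, 207, 209, 208, 205, 203, 201, 201, 202, 201, 153, 124, 147, 147, 158, 186, 193, 192, 192, 192]
308 32.0 26.6 [192, 192, 193, 168, 148, 147, 139, 196, 208, 208, 209, 210, 208, 207, 205, 203, 201, 200, 204, 207, 209, 208, 206, 203, 201, 201, 202, 205, 210, 207, 185, 140, 147, 145, 144, 
[... 2453 characters left out ...]
91, 191, 191, 192, 192, 191, 191, 191, 191, 191, 191, 191, 191, 191, 191, 192, 192, 192, 192, 191, 191, 190]
334 48.3 42.0 [61, 67, 79, 95, 101, 143, 158, 184, 192, 191, 192, 192, 191, 190, 189, 190, 191, 191, 191, 191, 191, 191, 190, 191, 191, 191, 191, 191, 191, 192, 188, 154, 126, 123, 99, 85, 78, 54, 53, 42]
336 49.6 43.3 [36, 36, 36, 35, 37, 37, 38, 38, 40, 41, 52, 55, 63, 82, 86, 114, 149, 154, 188, 191, 156, 153, 119, 117, 85, 65, 54, 47, 46, 40, 38, 38, 38, 38, 38, 37, 38, 38, 38, 36]
338 51.0 44.5 [36, 35, 36, 36, 36, 36, 37, 37, 37, 37, 37, 37, 37, 38, 38, 37, 37, 38, 39, 37, 38, 38, 38, 39, 37, 39, 38, 38, 38, 39, 37, 37, 37, 38, 38, 36, 37, 37, 37, 37]
[227.5 199.6] [227.4 197.1]
```

View pics/w9z.png

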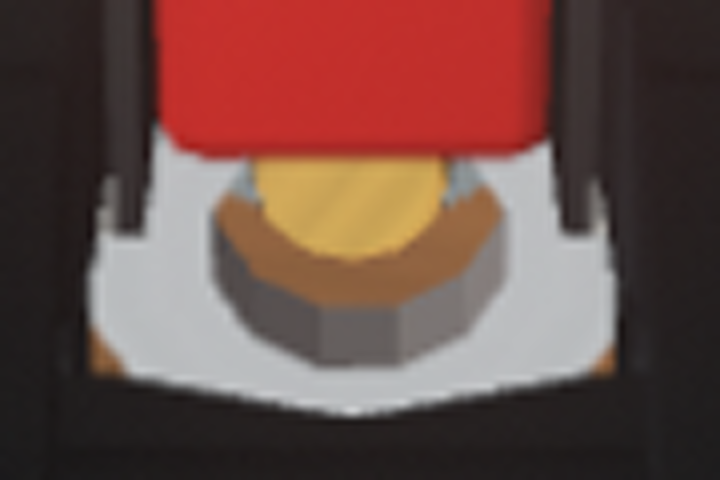

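>>> apply_moves(moves=[0,2,0,0,0,3,0,0,0,3,0,0,0,3,0,0,0,3,0,0,0,2,0,0,0,1,0,0,0,0,0,0,0,0,0,0])

```text
t: 17.15
tool_pos: [546.3, -35.1, 58.1]
eef_rot: [0.067, -0.703, 0.704, -0.071]
ft_force: [9.4, 3.2, 6.6]
opening: 20.5
```

```bash
python3 snap.py w10;python3 snap.py s10 side; python3 - <<'E'
from meas import *
s,c,im=load('s10')
a=cv2.resize(im[165:225,210:285],None,fx=7,fy=7,interpolation=cv2.INTER_NEAREST); cv2.imwrite('pics/s10z.png',a)
s,c,im=load('w10')
cv2.imwrite('pics/w10z.png',cv2.resize(im[285:345,215:305],None,fx=6,fy=6,interpolation=cv2.INTER_CUBIC))
E
```

```text
17.15 [546.3 -35.1  58.1] [ 0.1945 -0.9809  0.0015] [9.4 3.2 6.6] 20.523452244620557
17.2 [546.3 -35.2  58. ] [ 0.1945 -0.9809  0.0015] [9.4 2.3 6.7] 20.217110981022465
```

View pics/s10z.png

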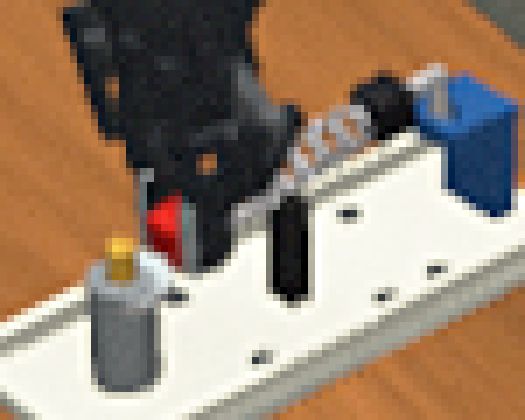

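View pics/w10z.png

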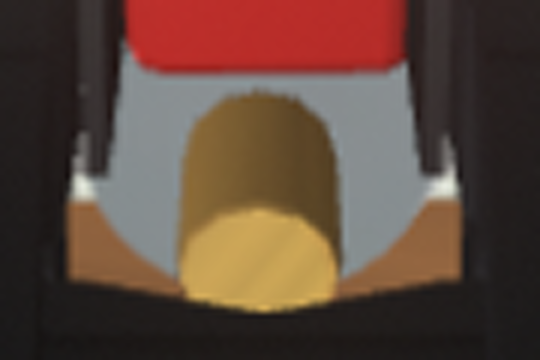

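```bash
python3 - <<'E'
from meas import *
s,c,im=load('s10')
cv2.imwrite('pics/s10y.png',cv2.resize(im[165:230,205:285],None,fx=9,fy=9,interpolation=cv2.INTER_CUBIC))
from bench import bot
s=bot.read_state();print(s['t'],s['tool_pos'],s['ft_force'],s['ft_torque'])
E
python3 snap.py c10 scene; python3 -c "
import cv2
a=cv2.imread('pics/c10.png')[160:240,230:300];cv2.imwrite('pics/c10z.png',cv2.resize(a,None,fx=7,fy=7,interpolation=cv2.INTER_CUBIC))"
```

```text
17.25 [546.31085665 -35.14707791  58.07295683] [9.96396002 2.75679833 7.29900773] [ 0.65087701 -2.35234013  0.09479399]
17.25 [546.3 -35.1  58.1] [ 0.1945 -0.9809  0.0015] [10.   2.8  7.3] 19.950371147721622
```

View pics/w10.png

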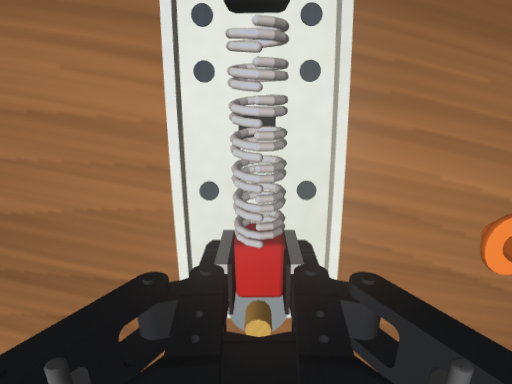

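View pics/s10y.png

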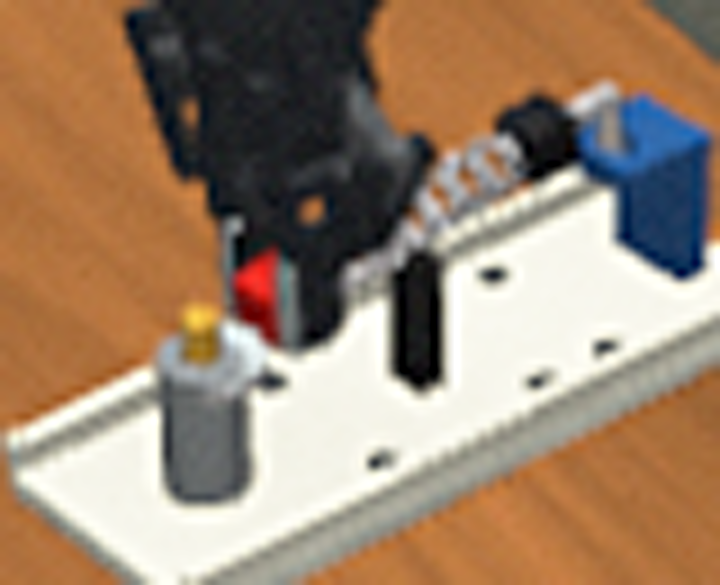

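View pics/c10z.png

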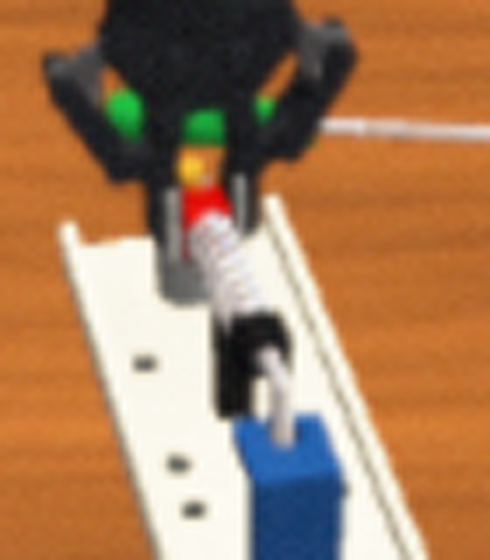

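>>> apply_moves(moves=[0,0,0,0,0,0,0,0,0,0,0,0,0,0,0,0,0,-5,0,0,0,-20,0,0,0,-35,0,0,0,-35,0,0,-20,-30,0,0,-20,-20,0,0,0,0,0,0,0,0,0,0], gripper=1)

```text
t: 18.8
tool_pos: [581.7, -27.2, 201.0]
eef_rot: [-0.07, 0.704, -0.704, 0.069]
ft_force: [-0.3, 0.5, -0.7]
opening: 85.5
```

```bash
python3 snap.py w11;python3 snap.py s11 side; python3 - <<'E'
from meas import *
s,c,im=load('s11')
cv2.imwrite('pics/s11z.png',cv2.resize(im[155:230,205:290],None,fx=8,fy=8,interpolation=cv2.INTER_CUBIC))
E
```

```text
18.8 [581.7 -27.2 201. ] [ 1.947e-01 -9.809e-01 -4.000e-04] [-0.3  0.5 -0.7] 85.54193861800748
18.85 [581.5 -27.2 200.8] [ 1.945e-01 -9.809e-01 -6.000e-04] [-0.8 -0.1  0.4] 85.4075910049508
```

View pics/w11.png

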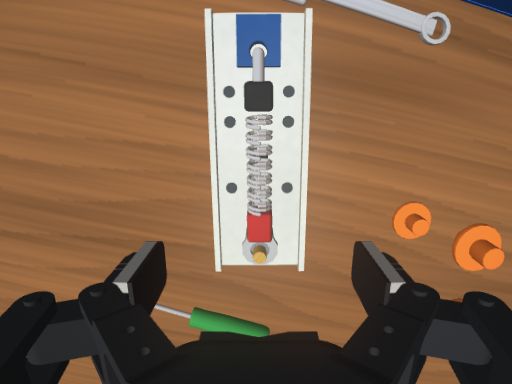

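View pics/s11z.png

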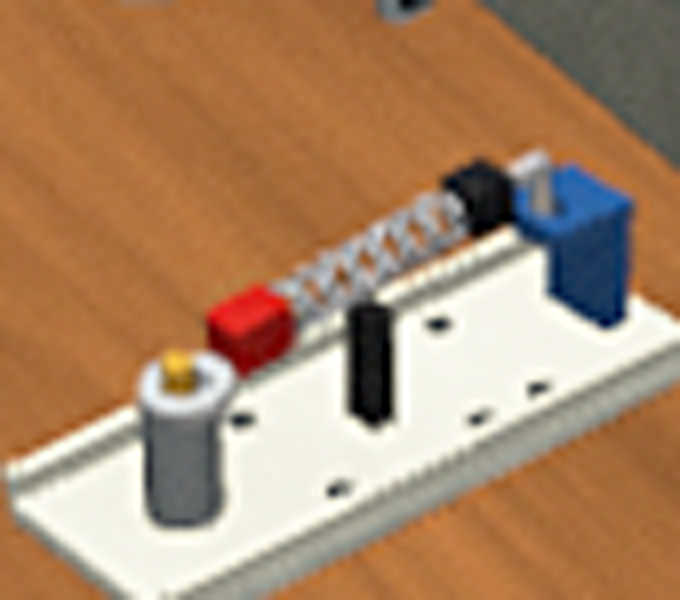

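```bash
python3 - <<'E'
from meas import *
s,c,im=load('w11')
T=lambda uv,z:toolp(s,onz(c,uv,z)).round(1)[[0,2]].tolist()
col=im[:,255:263].max(2).mean(1).astype(int)
print([(r,col[r]) for r in range(76,120)])
row=im[95,235:285].max(1);print(row.tolist())
for z in (94,97,100): print(z,T((259,82),z),T((259,110),z),T((245,95),z),T((273,95),z))
E
```

```text
[(76, np.int64(189)), (77, np.int64(190)), (78, np.int64(190)), (79, np.int64(190)), (80, np.int64(180)), (81, np.int64(130)), (82, np.int64(56)), (83, np.int64(59)), (84, np.int64(61)), (85, np.int64(63)), (86, np.int64(63)), (87, np.int64(63)), (88, np.int64(63)), (89, np.int64(63)), (90, np.int64(63)), (91, np.int64(63)), (92, np.int64(62)), (93, np.int64(62)), (94, np.int64(62)), (95, np.int64(62)), (96, np.int64(62)), (97, np.int64(62)), (98, np.int64(62)), (99, np.int64(63)), (100, np.int64(62)), (101, np.int64(63)), (102, np.int64(63)), (103, np.int64(63)), (104, np.int64(63)), (105, np.int64(63)), (106, np.int64(63)), (107, np.int64(63)), (108, np.int64(62)), (109, np.int64(61)), (110, np.int64(60)), (111, np.int64(137)), (112, np.int64(235)), (113, np.int64(235)), (114, np.int64(209)), (115, np.int64(172)), (116, np.int64(193)), (117, np.int64(196)), (118, np.int64(174)), (119, np.int64(160))]
[235, 238, 238, 238, 238, 237, 237, 236, 205, 104, 60, 63, 63, 64, 63, 64, 63, 63, 63, 63, 63, 63, 62, 63, 62, 63, 63, 63, 63, 63, 63, 62, 62, 63, 62, 60, 58, 63, 192, 236, 236, 236, 236, 236, 236, 235, 235, 234, 229, 142]
94 [-84.4, 0.4] [-63.8, 0.4] [-74.9, -10.2] [-74.9, 11.0]
97 [-84.2, 0.4] [-63.8, 0.4] [-74.8, -10.1] [-74.8, 10.9]
100 [-84.0, 0.4] [-63.9, 0.4] [-74.8, -10.0] [-74.8, 10.8]
```

>>> apply_moves(moves=[-20,5,0.4,0,-30,20,0,0,-20,25,0,0,-6,25,0,0,0,15,0,0,0,5,0,0,0,3,0,0,0,3,0,0,0,3,0,0,0,0,0,0], gripper=0)

```text
t: 20.15
tool_pos: [658.0, -12.8, 98.2]
eef_rot: [0.069, -0.704, 0.704, -0.069]
ft_force: [1.0, 0.2, 0.6]
opening: 0.2
```

```bash
python3 snap.py w12;python3 snap.py s12 side; python3 - <<'E'
from meas import *
s,c,im=load('s12')
cv2.imwrite('pics/s12z.png',cv2.resize(im[155:230,205:290],None,fx=8,fy=8,interpolation=cv2.INTER_CUBIC))
E
```

```text
20.15 [658.  -12.8  98.2] [ 1.945e-01 -9.809e-01  3.000e-04] [1.  0.2 0.6] 0.19808464063445125
20.2 [657.9 -12.8  98.2] [ 1.946e-01 -9.809e-01  2.000e-04] [0.6 0.3 2.7] 0.2700707953490327
```

View pics/w12.png

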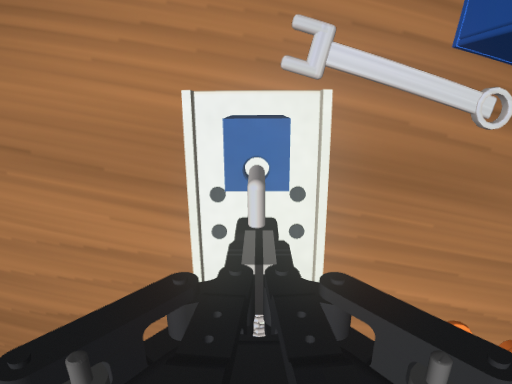

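View pics/s12z.png

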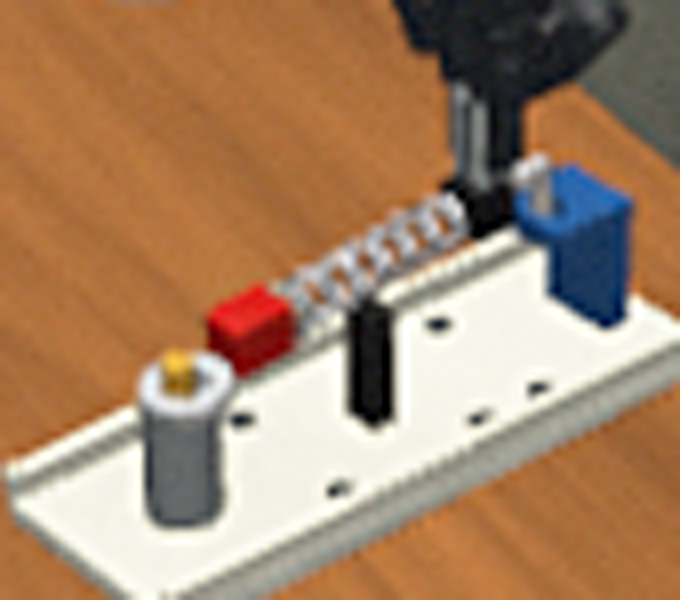

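Nearly touching the black plug. I'll push it down gently.

>>> apply_moves(moves=[0,1,0,0,0,1,0,0,0,1,0,0,0,1,0,0,0,1,0,0,0,1,0,0,0,0,0,0])

```text
t: 21.12
tool_pos: [659.0, -12.8, 92.8]
eef_rot: [0.068, -0.704, 0.704, -0.07]
ft_force: [3.8, 0.8, 7.7]
opening: 0.1
```

>>> apply_moves(moves=[0,1,0,0,0,1,0,0,0,1,0,0,0,1,0,0,0,1,0,0,0,0,0,0])

```text
t: 21.88
tool_pos: [659.8, -12.8, 88.2]
eef_rot: [0.067, -0.704, 0.704, -0.071]
ft_force: [6.2, 1.3, 9.0]
opening: -0.2
```

```bash
python3 snap.py s13 side; python3 - <<'E'
from meas import *
s,c,im=load('s13')
cv2.imwrite('pics/s13z.png',cv2.resize(im[155:230,205:290],None,fx=8,fy=8,interpolation=cv2.INTER_CUBIC))
E
```

```text
21.875 [659.8 -12.8  88.2] [ 0.1945 -0.9809  0.0011] [6.2 1.3 9. ] -0.24653175862484294
```

View pics/s13z.png

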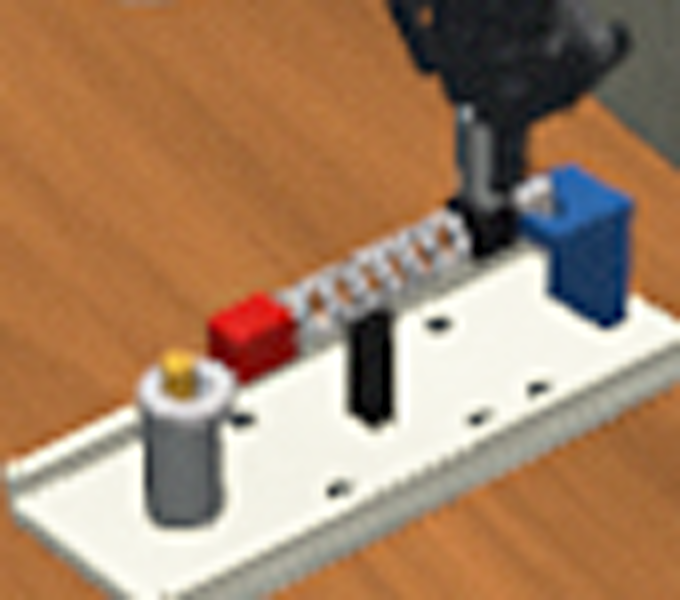

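>>> apply_moves(moves=[0,1,0,0,0,1,0,0,0,0.7,0,0,0,0,0,0])

```text
t: 22.42
tool_pos: [660.2, -12.8, 85.7]
eef_rot: [0.067, -0.703, 0.704, -0.071]
ft_force: [8.0, 0.6, 10.5]
opening: 0.2
```

>>> apply_moves(moves=[0,-5,0,0,0,-20,0,0,0,-35,0,0,6,-35,10,0,24,-20,36,0,30,0,45,0,30,0,45,0,30,0,45,0,28,0,42,0,16,0,28,0,0,0,0,0,0,0,0,0], gripper=1)

```text
t: 23.92
tool_pos: [545.5, -290.6, 199.8]
eef_rot: [-0.069, 0.704, -0.704, 0.069]
ft_force: [0.4, 0.6, -0.1]
opening: 85.2
```

```bash
python3 snap.py w14;python3 snap.py s14 side; python3 - <<'E'
from meas import *
s,c,im=load('s14')
cv2.imwrite('pics/s14z.png',cv2.resize(im[155:230,205:290],None,fx=8,fy=8,interpolation=cv2.INTER_CUBIC))
E
```

```text
23.925 [ 545.5 -290.6  199.8] [ 0.1942 -0.981  -0.    ] [ 0.4  0.6 -0.1] 85.18937188733716
23.975 [ 545.7 -290.2  199.6] [ 1.949e-01 -9.808e-01 -1.000e-04] [0.2 0.6 0.3] 85.70503875117224
```

View pics/w14.png

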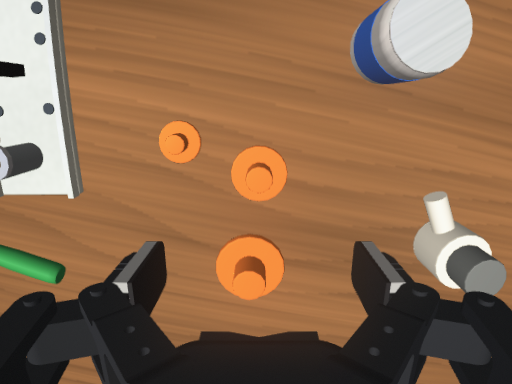

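View pics/s14z.png

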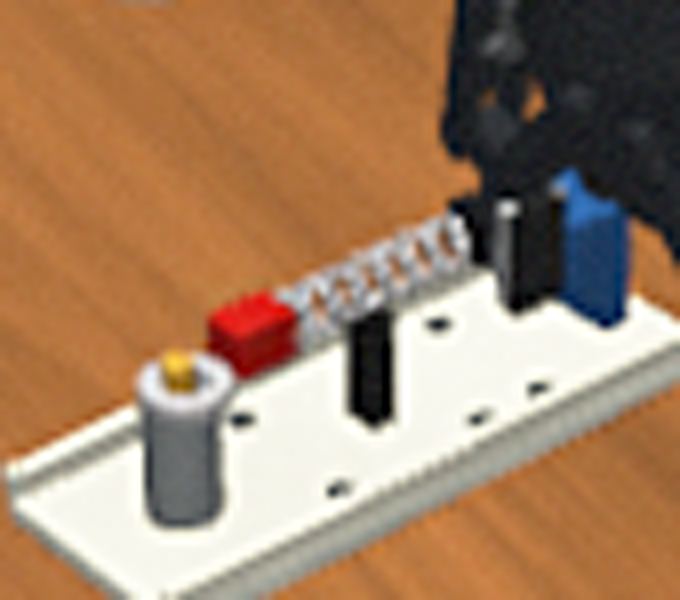

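```bash
python3 - <<'E'
from meas import *
s,c,im=load('w14')
h=cv2.cvtColor(im,cv2.COLOR_BGR2HSV);H,S,V=[h[...,i].astype(int) for i in range(3)]
o=(abs(H-11)<8)&(S>170)&(V>120)
T=lambda uv,z:toolp(s,onz(c,uv,z)).round(1)[[0,2]].tolist()
for roi in ((220,140,300,205),(150,115,210,170),(205,230,300,302)):
    st,ce=blob(o,roi); print(st,ce)
    x0,y0,w,hh=st[:4]; z=28
    print(' flange LR',T((x0-.5,y0+hh/2),z),T((x0+w-.5,y0+hh/2),z),'top',T((x0+w/2,y0-.5),z),'bot',T((x0+w/2,y0+hh-.5),z))
print([(r,im[r,256:262].mean(0).astype(int).tolist()) for r in range(158,204,1)])
print(im[182,236:284].tolist())
cv2.imwrite('pics/w14z.png',cv2.resize(im[135:210,215:305],None,fx=7,fy=7,interpolation=cv2.INTER_CUBIC))
E
```

```text
[ 231  145   57   56 2472] [258.71885113 172.91545307]
 flange LR [-0.3, -28.5] [-0.3, 29.4] top [-29.2, 0.9] bot [28.9, 1.0]
[ 159  120   42   43 1373] [179.2811362  141.46321923]
 flange LR [-32.6, -99.7] [-32.3, -57.6] top [-53.9, -76.8] bot [-11.2, -79.4]
[ 216  234   69   66 3493] [249.58517034 266.09418838]
 flange LR [106.3, -47.9] [106.2, 28.8] top [65.9, -8.6] bot [148.3, -9.3]
[(158, [65, 147, 248]), (159, [65, 147, 248]), (160, [65, 147, 248]), (161, [63, 143, 246]), (162, [52, 118, 223]), (163, [35, 78, 153]), (164, [34, 76, 149]), (165, [34, 76, 148]), (166, [37, 84, 164]), (167, [53, 121, 224]), (168, [65, 148, 248]), (169, [65, 148, 249]), (170, [65, 147, 248]), (171, [64, 147, 249]), (172, [65, 147, 249]), (173, [65, 147, 249]), (174, [64, 146, 248]), (175, [65, 146, 249]), (176, [64, 146, 249]), (177, [64, 146, 249]), (178, [64, 145, 249]), (179, [64, 145, 249]), (180, [64, 145, 249]), (181, [64, 145, 249]), (182, [64, 145, 249]), (183, [64, 145, 249]), (184, [64, 144, 249]), (185, [64, 145, 249]), (186, [63, 144, 248]), (187, [63, 144, 249]), (188, [63, 144, 248]), 
[... 413 characters left out ...]
, 146, 249], [64, 146, 248], [64, 146, 249], [65, 147, 249], [64, 146, 248], [65, 147, 249], [61, 139, 243], [66, 149, 248], [65, 148, 249], [66, 148, 249], [64, 147, 249], [65, 148, 249], [64, 146, 249], [64, 146, 249], [64, 146, 249], [65, 147, 249], [65, 146, 249], [64, 146, 249], [64, 145, 249], [64, 145, 249], [64, 145, 249], [64, 145, 249], [64, 145, 249], [64, 144, 249], [64, 144, 249], [63, 144, 249], [63, 144, 249], [63, 143, 249], [64, 143, 249], [63, 143, 249], [63, 143, 249], [60, 135, 244], [46, 104, 202], [63, 142, 247], [64, 145, 249], [64, 146, 249], [64, 145, 249], [64, 145, 248], [64, 144, 248], [64, 144, 248], [63, 143, 248], [64, 144, 248], [64, 144, 248], [64, 144, 248]]
```

View pics/w14z.png

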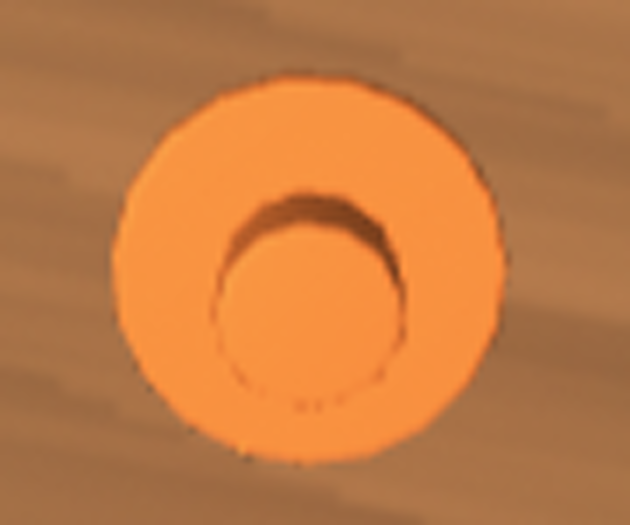

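>>> apply_moves(moves=[-0.2,15,0.5,0,0,30,0,0,0,35,0,0,0,35,0,0,0,30,0,0,0,17,0,0,0,7,0,0,0,0,0,0])

```text
t: 25.02
tool_pos: [546.0, -291.3, 30.2]
eef_rot: [0.069, -0.704, 0.704, -0.069]
ft_force: [0.5, 0.7, -0.5]
opening: 85.3
```

>>> apply_moves(moves=[0,0,0,0,0,0,0,0,0,0,0,0,0,0,0,0,0,0,0,0,0,0,0,0], gripper=0, force=50)

```text
t: 25.78
tool_pos: [546.1, -291.5, 30.6]
eef_rot: [0.069, -0.704, 0.704, -0.069]
ft_force: [-0.8, 0.7, 5.9]
opening: 24.8
```

```bash
python3 snap.py w15
```

```text
25.775 [ 546.1 -291.5   30.6] [ 1.946e-01 -9.809e-01  4.000e-04] [-0.8  0.7  5.9] 24.846759850206787
```

View pics/w15.png

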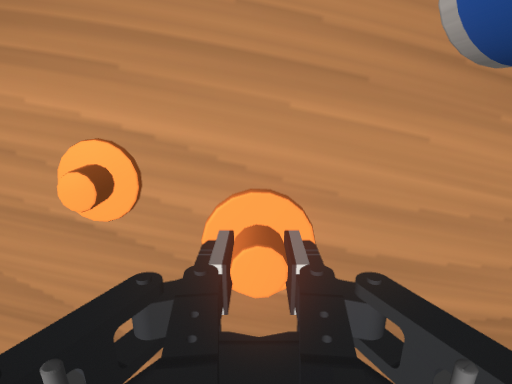

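>>> apply_moves(moves=[0,-5,0,0,0,-25,0,0,0,-40,0,0,0,-35,-10,0,4,-15,-30,0,6,0,-40,0,7,0,-45,0,7,0,-45,0,7,0,-40,0,5,0,-28,0,2,0,-14,0,0,0,0,0,0,0,0,0])

```text
t: 27.45
tool_pos: [460.2, -52.3, 150.2]
eef_rot: [0.069, -0.704, 0.704, -0.069]
ft_force: [1.1, -0.1, -0.2]
opening: 24.3
```

```bash
python3 snap.py w16
```

```text
27.45 [460.2 -52.3 150.2] [ 1.943e-01 -9.809e-01  4.000e-04] [ 1.1 -0.1 -0.2] 24.256915767950975
```

View pics/w16.png

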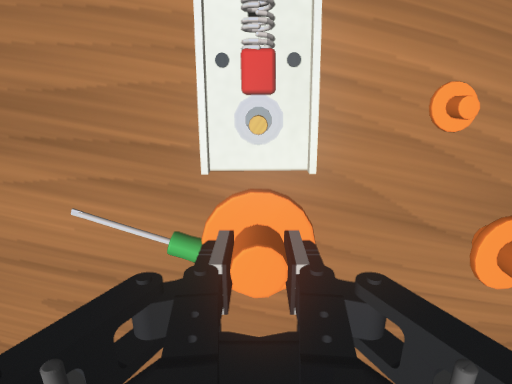

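```bash
python3 - <<'E'
from meas import *
s,c,im=load('w16')
h=cv2.cvtColor(im,cv2.COLOR_BGR2HSV);H,S,V=[h[...,i].astype(int) for i in range(3)]
T=lambda uv,z:toolp(s,onz(c,uv,z)).round(1)[[0,2]].tolist()
br=(abs(H-20)<8)&(S>110)&(V>150); st,ce=blob(br,(240,100,280,145)); print(st,ce,T(ce,78.5))
print('far/near',T((258,st[1]-.5),78.5),T((258,st[1]+st[3]-.5),78.5))
g=(S<60)&(V>120); 
for r in (112,118,124): print(r,im[r,228:290].min(1).tolist())
o=(abs(H-11)<8)&(S>170)&(V>100); st,ce=blob(o,(195,185,325,300)); x0,y0,w,hh=st[:4]
tz=s['tool_pos'][2]
print(st,'flange near',T((258,y0-.5),tz-2.4),'knob far',T((258,y0+hh-.5),tz+23.6),'flange row200', [ (r,np.where(o[r,195:325])[0][[0,-1]]+195) for r in (200,210,220)])
for r in (200,210,220):
    w=np.where(o[r,195:325])[0][[0,-1]]+195; print(T((w[0]-.5,r),tz-2.4),T((w[1]+.5,r),tz-2.4))
E
```

```text
[249 116  19  18 265] [257.81132075 124.50188679] [-55.0, -0.4]
far/near [-60.8, -0.3] [-49.0, -0.3]
112 [233, 233, 232, 232, 232, 231, 229, 219, 211, 209, 207, 208, 208, 210, 211, 210, 209, 209, 210, 210, 154, 156, 158, 158, 158, 158, 159, 160, 159, 159, 159, 158, 158, 159, 158, 158, 158, 159, 158, 159, 159, 184, 210, 209, 209, 209, 210, 210, 209, 209, 208, 207, 210, 212, 215, 229, 229, 228, 228, 228, 228, 228]
118 [232, 232, 232, 232, 232, 232, 224, 213, 209, 207, 208, 209, 210, 210, 209, 209, 209, 185, 162, 160, 159, 159, 159, 127, 105, 111, 112, 113, 114, 114, 113, 112, 111, 109, 109, 109, 84, 133, 157, 157, 158, 157, 158, 168, 210, 210, 209, 210, 211, 209, 209, 207, 209, 210, 213, 228, 230, 229, 229, 229, 229, 229]
124 [233, 233, 233, 233, 233, 232, 225, 214, 210, 208, 209, 210, 210, 210, 210, 209, 210, 210, 165, 154, 144, 114, 112, 112, 114, 113, 112, 112, 111, 108, 109, 111, 111, 110, 109, 108, 108, 109, 107, 96, 159, 159, 160, 197, 209, 210, 210, 211, 212, 210, 210, 208, 209, 211, 213, 229, 231, 230, 231, 231, 231, 230]
[ 201  189  114  109 7129] flange near [-29.4, -0.2] knob far [12.7, -0.2] flange row200 [(200, array([224, 291])), (210, array([213, 303])), (220, array([207, 309]))]
[-23.7, -16.8] [-23.7, 15.9]
[-18.6, -22.2] [-18.6, 21.8]
[-13.5, -25.4] [-13.5, 25.0]
```

>>> apply_moves(moves=[-10,0,-0.1,0,-18,0,0,0,-16,8,0,0,-8,12,0,0,-2.6,10,0,0,0,7,0,0,0,0,0,0,0,0,0,0])

```text
t: 28.5
tool_pos: [512.9, -40.9, 113.3]
eef_rot: [0.069, -0.704, 0.704, -0.069]
ft_force: [0.4, 0.4, -0.1]
opening: 24.8
```

```bash
python3 snap.py s17 side;python3 snap.py c17 scene; python3 - <<'E'
from meas import *
a=load('s17')[2][155:230,195:285];b=load('c17')[2][150:225,220:300]
cv2.imwrite('pics/sc17.png',cv2.resize(np.hstack([a,b]),None,fx=4.6,fy=4.6,interpolation=cv2.INTER_CUBIC))
E
```

```text
28.5 [512.9 -40.9 113.3] [ 1.944e-01 -9.809e-01  1.000e-04] [ 0.4  0.4 -0.1] 24.818171952120796
28.55 [513.1 -40.9 113.4] [ 1.944e-01 -9.809e-01  2.000e-04] [0.9 0.6 0.1] 24.598188435252098
```

View pics/sc17.png

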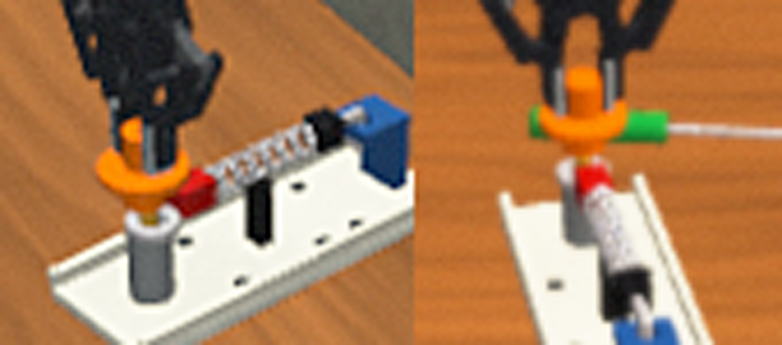

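Cap is centred above the post and the hook is seated in the lug. I'll lower it in small steps.

>>> apply_moves(moves=[0,2,0,0,0,2,0,0,0,2,0,0,0,2,0,0,0,2,0,0,0,2,0,0,0,0,0,0])

```text
t: 29.48
tool_pos: [513.0, -40.8, 100.9]
eef_rot: [-0.069, 0.704, -0.704, 0.069]
ft_force: [0.8, 0.4, -0.5]
opening: 24.0
```

>>> apply_moves(moves=[0,1,0,0,0,1,0,0,0,0.5,0,0,0,0,0,0])

```text
t: 29.98
tool_pos: [513.3, -40.8, 99.0]
eef_rot: [0.069, -0.704, 0.704, -0.069]
ft_force: [-1.4, 0.7, 10.1]
opening: 24.3
```

>>> apply_moves(moves=[0,0,0,0,0,0,0,0,0,0,0,0,0,0,0,0,0,-4,0,0,0,-15,0,0,0,-30,0,0,0,-30,0,0,20,-20,0,0,30,0,0,0,0,0,0,0,0,0,0,0], gripper=1)

```text
t: 31.48
tool_pos: [464.8, -50.7, 198.4]
eef_rot: [0.068, -0.704, 0.704, -0.07]
ft_force: [0.7, 0.9, 0.2]
opening: 85.4
```

```bash
python3 snap.py w18; python3 snap.py s18 side;python3 snap.py c18 scene; python3 - <<'E'
from meas import *
a=load('s18')[2][155:230,195:285];b=load('c18')[2][150:225,220:300]
cv2.imwrite('pics/sc18.png',cv2.resize(np.hstack([a,b]),None,fx=4.6,fy=4.6,interpolation=cv2.INTER_CUBIC))
s,c,im=load('w18')
h=cv2.cvtColor(im,cv2.COLOR_BGR2HSV);H,S,V=[h[...,i].astype(int) for i in range(3)]
o=(abs(H-11)<8)&(S>170)&(V>100); st,ce=blob(o,(200,100,330,260)); x0,y0,w,hh=st[:4]; print(st)
W=lambda uv:onz(c,uv,96.5).round(1)
print('flange centre',(W((x0-.5,y0+hh/2))+W((x0+w-.5,y0+hh/2)))/2,(W((x0+w/2,y0-.5))+W((x0+w/2,y0+hh-.5)))/2)
E
```

```text
31.475 [464.8 -50.7 198.4] [ 1.943e-01 -9.809e-01  5.000e-04] [0.7 0.9 0.2] 85.4113031857123
31.525 [465.  -50.6 198.1] [ 1.945e-01 -9.809e-01  4.000e-04] [0.3 0.  0.5] 85.28000944175825
31.575 [464.9 -50.5 197.9] [ 1.947e-01 -9.809e-01  2.000e-04] [-0.3 -0.1  0.3] 85.30197722684517
[ 221  100   74   68 4056]
flange centre [509.9 -41.   96.5] [509.75 -41.4   96.5 ]
```

View pics/sc18.png

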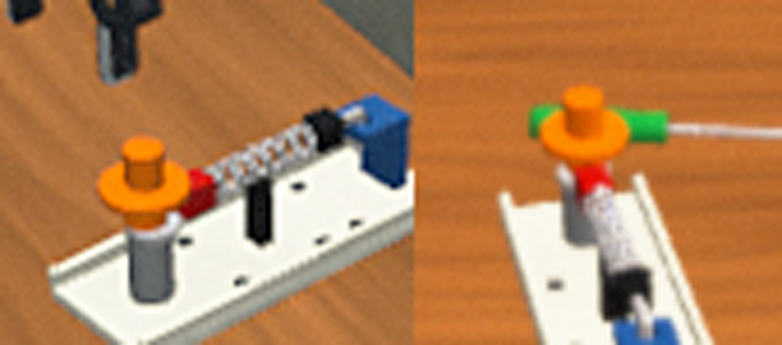

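View pics/w18.png

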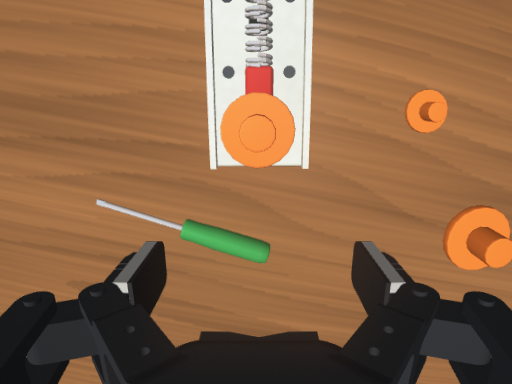

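```bash
python3 - <<'E'
from meas import *
s,c,im=load('w18')
h=cv2.cvtColor(im,cv2.COLOR_BGR2HSV);H,S,V=[h[...,i].astype(int) for i in range(3)]
o=(abs(H-11)<8)&(S>170)&(V>100); st,ce=blob(o,(200,85,330,180)); x0,y0,w,hh=st[:4]; print(st)
for z in (96.5,104):
    L,R,t,b=[onz(c,p,z) for p in ((x0-.5,y0+hh/2),(x0+w-.5,y0+hh/2),(x0+w/2,y0-.5),(x0+w/2,y0+hh-.5))]
    print(z,((L+R)/2).round(1),np.linalg.norm(L-R).round(1),((t+b)/2).round(1),np.linalg.norm(t-b).round(1))
cv2.imwrite('pics/w18z.png',cv2.resize(im[60:175,200:320],None,fx=5,fy=5,interpolation=cv2.INTER_CUBIC))
s,c,im=load('s18')
cv2.imwrite('pics/s18z.png',cv2.resize(im[175:225,205:285],None,fx=9,fy=9,interpolation=cv2.INTER_CUBIC))
E
```

```text
[ 221   92   74   76 4287]
96.5 [512.9 -40.4  96.5] 56.5 [512.6 -40.9  96.5] 57.5
104 [513.5 -40.3 104. ] 54.8 [513.2 -40.8 104. ] 55.7
```

View pics/s18z.png

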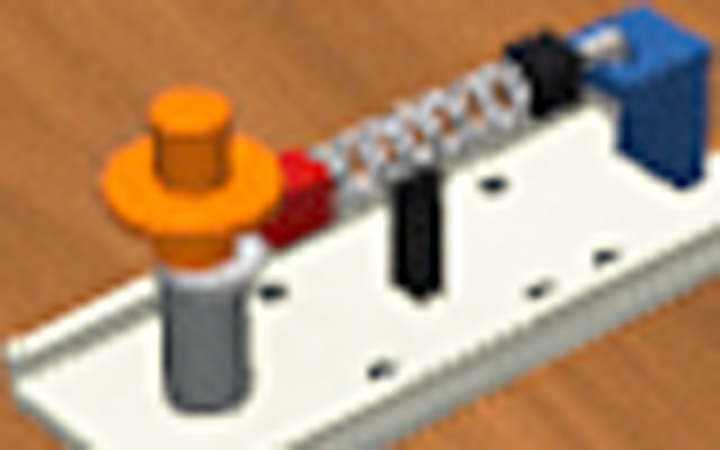

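View pics/w18z.png

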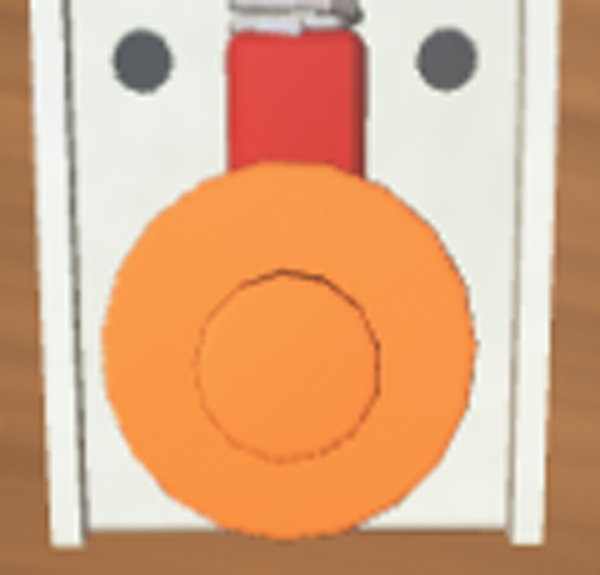

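```bash
python3 -c "
from bench import workorder,bot
print(workorder.finish_job(), bot.read_state()['t'])"
```

```text
the job is handed in; nothing more can be done
the job is handed in; nothing more can be done
```

I fitted the spring and the middle-sized cap to the rail and handed the job in at about 31.6 s of the 61 s. No verdict was reported, so what follows rests on my own checks.

**What I did:**
- I carried the spring by its black plug and put the hook down through the lug's hole.
- I gripped it again by the red plug, stretched it about 38 mm and lowered the eye over the post.
- I set the orange cap with the 58 mm flange over the post. Contact came at tool height 99.0 mm, where its home position was expected at 98.9 mm, with about 10 N of push. Then I let go and moved clear.

**What went wrong:** While I lowered the eye, the spring tilted in the grip, and the hook end stayed about 10 mm too high. I let go of the spring and pressed the black plug down with closed fingers, using about 10 N. It ended at 85.7 mm, where seated is 85.5 mm, and later side pictures show the spring level.

**Last checks:**
- **Cap:** its flange centre measured about (512.8, -40.7), against about (513.9, -41.3) for the post, so roughly 1 mm apart. Its apparent size matches the home height, and it looks upright.
- **Eye and hook:** before the cap went on, the pictures showed the eye flat on the shoulder around the post. The hook is in the lug, but I judged its final depth from the push height and the side view, not from a close measurement.
- **Other things on the bench:** I saw no sign of anything knocked over or shifted, but I did not measure their positions at the end.

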